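# Gauge an insert and lock the reading

## Task

First swing the lock collar's lever fully back to its open stop. Then slide the aluminium insert with the raised boss on top along the plate, squarely into the nest and home against the back stop under the gauge, press the gauge's cap down until its foot rests on the boss, and finally turn the collar so that its lever lines up over the pointed lock mark. Leave the insert home and the foot on the boss, and do not disturb the loose slab, bush and bolt on the plate.

Things in the scene. Friction and masses are not known exactly. Their poses are not given: they have to be found in the camera images.
- fixture: Measuring fixture, fixed. Steel plate 360 x 340 x 30 mm; origin at the centre of its underside, x towards nest and column, y left, z up; plate top z = 30. At the far end a grey column (x 125 to 165, y +-25, to z = 165) carries an arm to a round head (radius 26, z 135 to 165, centred x = 50, y = 0) with the gauge in it and the lock collar on top. Open on the robot's side
- nest (a point): Nest, on the plate top: middle of the near face of the back stop bar (130 long in y, 20 high), at fixture x = 80, y = 0, z = 30. Two side rails 16 high with inner faces at y = +-40 run 25 mm from the stop towards the robot, then flare outwards down to about x = 40
- insert: The part: loose aluminium block 110 (x) x 74 (y) x 30 mm, about 0.75 kg, with a raised boss 50 x 40 x 20 mm on top, centred 25 mm to +x of the origin; boss top 50 mm above the underside. Origin: centre of the underside; x points to the boss end, which goes to the back stop. Starts on the plate before the nest, a little askew; home at fixture x = 25, y = 0, z = 30
- collar (a joint): Turn of the lock collar (rad) about the head's vertical axis: 0 with the lever at its open stop, growing counter-clockwise seen from above; 1.45 with the lever centred over the lock mark; it runs on to 1.8. Stays where it is left; about 2 N at the peg turns it. The lever points along fixture angle 0.611 + joint value (from fixture x towards y)
- peg (a point): Centre of the top end of the upright steel peg (12 mm diameter, 40 mm tall above the lever, top at 225 mm above the table) at the end of the collar's lever, 70 mm from the collar axis. The lever is 14 mm wide, its top 182 mm above the table. The peg is there to be pushed sideways
- collar_axis (a point): Point on the collar's vertical turning axis at the top of the collar ring (ring radius 26, z 165 to 185 mm), at fixture x = 50, y = 0. The gauge rod runs through it
- lock_mark (a point): Point 70 mm from the collar axis on top (z = 163 mm) of the lock mark, a fixed radial aluminium bar 9 mm wide that sticks out from the head to 105 mm from the axis and ends in a point. Locked: the peg stands straight above this point. The square steel stub in the open direction is only the open stop
- gauge (a joint): How far the gauge rod has been lowered (m): 0 fully up, at most 0.050. A light spring balances its weight and friction holds it where it is left; about 4 N pushes it down. With the insert home the foot touches the boss at 0.035
- gauge_cap (a point): Centre of the top of the gauge's black cap (diameter 38, 12 mm thick), on the rod's vertical axis; 249 mm above the table when fully up. Press here
- gauge_foot (a point): Centre of the underside of the gauge's foot (steel disc, diameter 26), on the same axis; 115 mm above the table when fully up
- slab: Bystander: plain flat aluminium slab 75 x 45 x 30 mm without a boss, loose on the plate's right side; origin at the centre of the underside
- bush: Bystander: brass bush, outer diameter 44, 30 mm high, loose on the plate's left side; origin at the centre of the underside
- bolt: Bystander: dark steel bolt standing on its head (diameter 32), 50 mm high, loose on the plate's right side; origin at the centre of the underside
Things that resemble listed ones, but are neither listed nor needed, are in the scene too. What is shaped like the insert but blue, turquoise or yellow is not meant.

How it is judged:
By the outcome, as a careful person would: the job done as asked, in the order asked, and still so for the second after the job is handed in, with the robot touching nothing.
It also fails if it takes over 67 s, if anything falls off the work surface, if the arm or the gripper's body presses on something with over 40 N, if the wrist force passes 120 N, or if a joint passes its speed limit or range.

## Robot

A 6-joint arm with a two-finger parallel gripper is mounted at the origin on the work surface. World frame = base frame: x ahead of the robot, y to its left, z up, the work surface at z = 0. Lengths are in mm, angles in rad, forces in N, time in s.
With the tool pointing down it reaches from about 300 to 775 mm from the base axis. Payload 14.6 kg.
Tool frame: the origin (TCP) lies between the finger pads; the fingertips stand 22 mm ahead of it and the grasp point (between the pads) lies 3 mm ahead of it (manip.tcp_to_tips is the distance from the TCP to the fingertips, in mm); y points along the fingers, z is the direction in which the jaws open and shut, and the axes are right-handed (so a half turn about y gives the same grasp; the last joint's range is limited). The gripper opens to 94 mm and grips with 3 to 60 N. Pads are 16 mm wide; open, the fingers measure 119 mm over their backs; the gripper's body (75 mm by 177 mm) begins 78 mm behind the grasp point.
Start: joints at [1.035, 0.3, 1.521, -0, 1.321, -0.067], TCP at [248.495, 490.652, 192.546] pointing down, gripper open.
Joint ranges: [-3.03, 3.03], [-0.79, 2.21], [0.23, 2.52], [-1.04, 4.18], [0, 3.07], [-2.55, 2.55]. Speed limits (rad/s): [2.22, 2.22, 2.57, 3.14, 3.14, 3.14].

## Interface

Orientations are given as [roll, pitch, yaw] about the fixed x, y, z axes, in that order (R = Rz(yaw) Ry(pitch) Rx(roll)).
In Python, from cell import manip gives the robot as it stands.
- The arm moves only by the shell command python3 -m jog 'ROWS' [OPENING] [FORCE]. ROWS is JSON, one flat list of numbers, 6 for each row, row after row: the shift along the tool's x, y, z in mm, then the turn, a rotation vector about the tool's x, y, z in degrees. A call has 1 to 10 rows; each row is the pose to reach, as a shift and turn from the pose commanded when the call began, along the tool's axes at that moment; what a row does not reach only later rows make up. A row lasts 1/12 s, in which the tool goes at most 41.7 mm and 7.16 degrees, less where a joint would pass 70% of its speed; a pose out of reach is approached as far as the arm can. A call with a gripper value outside its range is refused whole. OPENING is the finger opening in mm, from 0 to 94, set as the call begins (- or left out, the last holds). The fingers move at their own pace and stop on an object; FORCE is the grip in N (left out, the last holds). Time passes only in rows, so rows that repeat a pose let the fingers close. It gives the time, the measured TCP pose, the force and the opening at its end, in the units of the state.
- manip.read_state(): the state, without advancing time (a new reading comes with each control period).
- manip.camera(name): name is "scene" or "top" or "wrist"; returns a dict with "img" (420x560x3 uint8, red, green, blue), "intrinsics" (3x3 intrinsics, pixels), "k1" (the pictures are not rectified: a ray, as slopes to the right and down, at radius r is drawn at 1 + k1 r^2 times it, then the intrinsics apply), "origin" and "orientation" of the camera in the world. Camera axes: x right, y down, z forward; pixel columns grow to the right and rows downward; lengths in mm; the calibration is good to about 2 mm. A picture is of the moment at which its call begins. There is no depth.
- manip.sign_off(): hands the job in, once; it reports no verdict.
Trained networks look in a picture, given as the dict that the camera call returned (one of the last four; its "shot" number tells which), for a name from the list of things; names that differ only in an ending like _2 or _b are one class to them, and where a whole thing is asked for, a point or a joint stands for the part that bears it (a point fixed in the world has none). Each returns a list of dicts, best first, with "score" (0 to 1); they miss things now and then, are a little off and sometimes report something else, mostly with a low value. They report only what shows in the picture. A call takes as long as a camera call. They do not tell look-alikes from the thing itself.
- manip.masks_of(thing, picture): "pixels" (420x560 bool, what is visible of it) and "xy" ([column, row] in pixels, amid what is visible of it).
- manip.tip_of(thing, picture): "xy" ([column, row] in pixels: a listed point, or the origin of a listed thing).
The state is a dict: "clock": time; "joints": joint angles; "qd": joint speeds; "effort": joint torques, N m; "eef_pos": TCP position; "eef_rot": TCP orientation; "wrist_force": force on the tool from outside, world axes, zero at the start; "moment": the same for the moment, N m; "finger_gap": finger opening in mm.
Only numpy, scipy, OpenCV 4.12 (cv2) and the standard library are available. Lean on these libraries where they do the work, as an engineer would, in place of code of your own. Each camera call takes 0.05 s, during which the arm holds its last target.

## Working session

There is one attempt and no reset: what is moved stays moved. The work goes in short steps, Python scripts to look and compute and a shell command to move; the robot and the scene stay as the last step left them, time stands still between calls to the robot, and variables do not carry over. Pictures are saved under pics/ and viewed, and the job is handed in when it is done.

```bash
ls; mkdir -p pics
python3 - <<'E'
from cell import manip
import cv2
s=manip.read_state(); print({k:s[k] for k in('clock','eef_pos','eef_rot','wrist_force','finger_gap')})
for n in('scene','top'):
    c=manip.camera(n); print(n,c['intrinsics'],c['k1'],c['origin'],c['orientation'])
    cv2.imwrite(f'pics/{n}0.png',c['img'][:,:,::-1])
E
```

```text
pics
{'clock': 0.0, 'eef_pos': array([248.40027877, 490.4172161 , 191.9929851 ]), 'eef_rot': array([-1.57193972e+00,  4.60241438e-05, -4.68816052e-01]), 'wrist_force': array([-0.07364913, -0.15580948,  0.23320446]), 'finger_gap': 94.02028319976849}
scene [[484.81011854   0.         287.94431476]
 [  0.         484.81011854 213.9436717 ]
 [  0.           0.           1.        ]] -0.08437608197303118 [1367.54001112 -256.00992667  756.8983413 ] [-2.13336616 -0.00515855  1.25334612]
top [[464.04438941   0.         285.70509218]
 [  0.         464.04438941 208.86656522]
 [  0.           0.           1.        ]] -0.011687759869413714 [ 344.94525618   50.41906268 1211.37666674] [-2.99522873 -0.02093436 -1.56573312]
```

View pics/scene0.png

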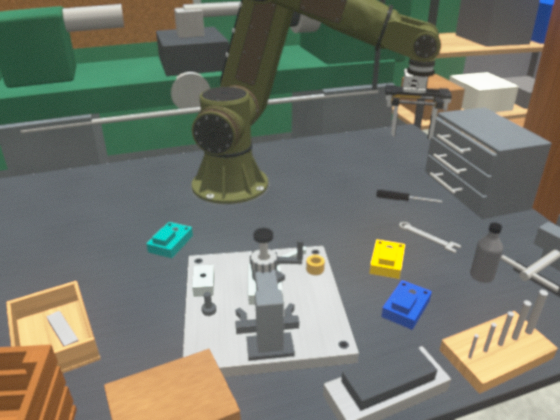

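View pics/top0.png

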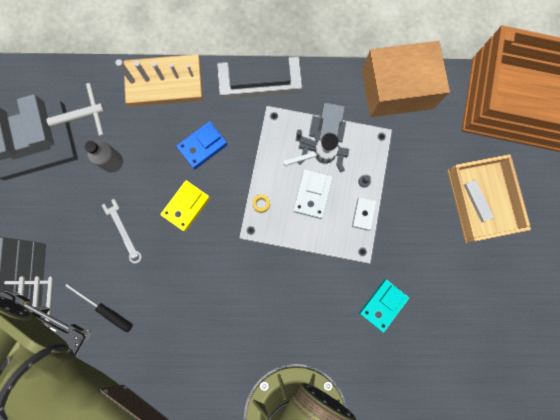

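Run:
```python
import cv2
a=cv2.imread('pics/top0.png')[95:275,225:405]
cv2.imwrite('pics/topz.png',cv2.resize(a,(790,600),interpolation=cv2.INTER_CUBIC) if 0 else cv2.resize(a,(600,600),interpolation=cv2.INTER_CUBIC))
a=cv2.imread('pics/scene0.png')[215:375,175:365]
cv2.imwrite('pics/scenez.png',cv2.resize(a,None,fx=3.7,fy=3.7,interpolation=cv2.INTER_CUBIC))
```

```text
(no output)
```

View pics/topz.png

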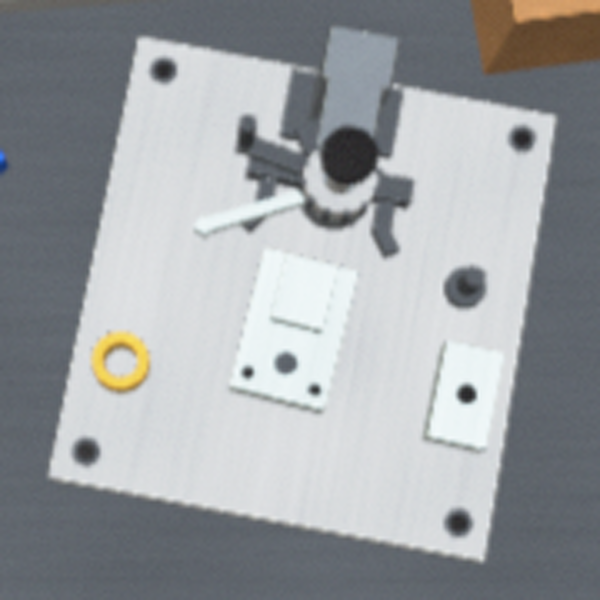

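View pics/scenez.png

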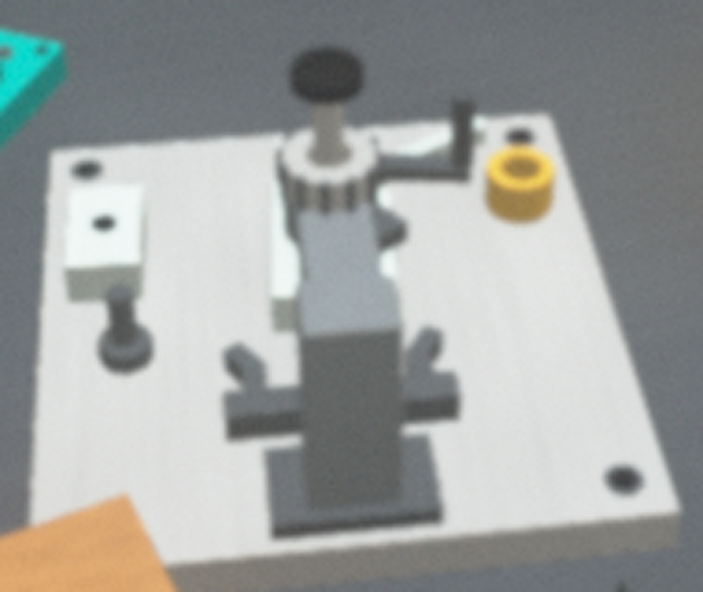

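```bash
cat > h.py <<'E'
import numpy as np, cv2
from scipy.spatial.transform import Rotation as Ro
from scipy.optimize import least_squares
def R(o): return Ro.from_euler('xyz',o).as_matrix()
def proj(c,P):
    P=np.atleast_2d(P)
    p=(P-c['origin'])@R(c['orientation']); s=p[:,:2]/p[:,2:]
    r2=(s**2).sum(1,keepdims=True); s=s*(1+c['k1']*r2)
    K=np.array(c['intrinsics']); return s*[K[0,0],K[1,1]]+[K[0,2],K[1,2]]
def onz(c,uv,z):
    K=np.array(c['intrinsics']); uv=np.atleast_2d(uv).astype(float)
    d=(uv-[K[0,2],K[1,2]])/[K[0,0],K[1,1]]; s=d.copy()
    for _ in range(20): s=d/(1+c['k1']*(s**2).sum(1,keepdims=True))
    w=np.c_[s,np.ones(len(s))]@R(c['orientation']).T
    t=(z-c['origin'][2])/w[:,2:]
    return c['origin']+w*t
def tri(cs,uvs,x0):
    f=lambda X:np.concatenate([(proj(c,X)-u).ravel() for c,u in zip(cs,uvs)])
    r=least_squares(f,x0); return r.x,np.abs(r.fun).max()
def F(pose,P): # fixture/obj (x,y,yaw) -> world
    P=np.atleast_2d(P).astype(float); c,s=np.cos(pose[2]),np.sin(pose[2])
    return np.c_[pose[0]+c*P[:,0]-s*P[:,1],pose[1]+s*P[:,0]+c*P[:,1],P[:,2]]
def Fi(pose,W):
    W=np.atleast_2d(W).astype(float); c,s=np.cos(pose[2]),np.sin(pose[2]); d=W[:,:2]-pose[:2]
    return np.c_[c*d[:,0]+s*d[:,1],-s*d[:,0]+c*d[:,1],W[:,2]]
E
python3 - <<'E'
from h import *
from cell import manip
T=manip.camera('top'); S=manip.camera('scene')
z=np.array([[138,37],[556,115],[485,562],[48,479]])/600*180+[225,95]
W=onz(T,z,30); print(W.round(1)); print(W.mean(0)); 
for i in range(4): print(np.linalg.norm(W[i]-W[(i+1)%4]))
# fit pose: corners order: +x+y, +x-y, -x-y, -x+y
Pc=np.array([[180,170,30],[180,-170,30],[-180,-170,30],[-180,170,30]])
r=least_squares(lambda p:(proj(T,F(p,Pc))-z).ravel(),[400,0,0]); print('top fit',r.x,np.abs(r.fun).max())
zs=np.array([[686,507],[548,113],[52,151]])/3.7+[175,215]
r2=least_squares(lambda p:(proj(S,F(p,Pc[[0,3,2]]))-zs).ravel(),r.x); print('scene fit',r2.x,np.abs(r2.fun).max())
for n in ['fixture','nest','insert','peg','collar_axis','lock_mark','gauge_cap','slab','bush','bolt']:
    for c,nm in((T,'T'),(S,'S')):
        d=manip.tip_of(n,c); print(n,nm,[(np.round(e['xy'],1).tolist(),round(e['score'],2)) for e in d[:4]])
E
```

```text
[[ 795.2   79.3   30. ]
 [ 734.7 -254.2   30. ]
 [ 380.4 -189.6   30. ]
 [ 441.6  144.    30. ]]
[587.95268732 -55.12651747  30.        ]
338.9933061481096
360.0505846155133
339.2368713694134
359.4636976709501
top fit [ 5.87973430e+02 -5.51271616e+01 -1.80516301e-01] 0.17400325620860713
scene fit [ 5.89907392e+02 -5.16209212e+01 -1.75937913e-01] 0.5324480347127292
fixture T [([317.8, 183.1], 0.89)]
fixture S [([264.2, 309.1], 0.75), ([293.1, 248.8], 0.55)]
nest T [([322.3, 149.3], 0.97)]
nest S [([264.8, 323.1], 0.64), ([314.8, 268.9], 0.39)]
insert T [([185.7, 208.8], 0.88), ([200.6, 147.6], 0.68), ([312.3, 193.3], 0.65)]
insert S [([171.4, 246.0], 0.93), ([384.5, 266.6], 0.83), ([408.0, 306.8], 0.66), ([261.7, 286.0], 0.56)]
peg T [([298.7, 132.6], 0.7)]
peg S [([298.8, 241.6], 0.59)]
collar_axis T [([327.0, 143.3], 0.67)]
collar_axis S [([262.4, 255.4], 0.92)]
lock_mark T [([297.3, 128.9], 0.59), ([320.6, 154.4], 0.3)]
lock_mark S [([290.6, 252.4], 0.98)]
gauge_cap T [([332.2, 142.3], 0.72)]
gauge_cap S [([260.9, 234.0], 0.72), ([264.7, 291.8], 0.48)]
slab T [([364.3, 214.0], 0.67)]
slab S [([203.9, 284.1], 0.91)]
bush T [([263.4, 204.2], 0.77), ([363.2, 213.3], 0.2)]
bush S [([209.0, 310.5], 0.61), ([311.7, 271.3], 0.53)]
bolt T [([365.4, 179.9], 0.59), ([321.9, 150.5], 0.29)]
bolt S [([209.8, 311.1], 0.72)]
```

Run:
```python
from h import *
from cell import manip
T=manip.camera('top'); S=manip.camera('scene')
fx=np.array([588.5,-54.,-0.179])
ft=np.array([588,-55.1,-0.1805])
print('peg', tri([T,S],[[299,131],[299.5,242]],[650,0,225]))
pt=onz(T,[[299,131]],225); f=Fi(ft,pt); print(f, np.arctan2(f[0,1],f[0,0]-50)-0.611, np.hypot(f[0,1],f[0,0]-50))
# insert corners zoom top at z=60 (body top): far-left, far-right, near-right, near-left
z=np.array([[266,247],[357,269],[324,409],[231,387]])*0.3+[225,95]
W=onz(T,z,60); print([np.linalg.norm(W[i]-W[(i+1)%4]).round(1) for i in range(4)])
Pi=np.array([[55,37,60],[55,-37,60],[-55,-37,60],[-55,37,60]])
r=least_squares(lambda p:(proj(T,F(p,Pi))-z).ravel(),[530,-60,-.2]); print(r.x,np.abs(r.fun).max(), 'fix', Fi(ft,[[*r.x[:2],30]]), r.x[2]-ft[2])
print('cap',onz(T,[[329.5,141.5]],249), F(ft,[[50,0,249]]),proj(T,F(ft,[[50,0,249],[50,0,185],[80,0,30],[50+70*np.cos(2.061),70*np.sin(2.061),163]])))
for n,uv,zz in(('slab',(364.5,213),60),('bush',(261,203),60),('bolt',(364.8,179.5),80)):
    w=onz(T,[uv],zz); print(n,w.round(0),Fi(ft,w).round(0))
```

```text
peg (array([664.86987968,   1.30619061, 222.68071099]), np.float64(0.28576960709176547))
[[ 64.83263463  69.92727812 225.        ]] 0.750779191334294 71.48308384122117
[np.float64(71.4), np.float64(110.9), np.float64(71.8), np.float64(111.3)]
[ 5.55242810e+02 -4.24987678e+01 -2.35463943e-01] 0.6009248796037809 fix [[-34.48721039   6.51589428  30.        ]] -0.05496394324216078
cap [[633.96473763 -62.35071427 249.        ]] [[637.18770275 -64.07607364 249.        ]] [[330.28750073 140.05781442]
 [327.04218897 148.24544061]
 [322.56254332 153.59768776]
 [297.43567032 159.44931568]]
slab [[ 506. -171.   60.]] [[ -60. -129.   60.]]
bush [[529.  89.  60.]] [[-84. 131.  60.]]
bolt [[ 588. -170.   80.]] [[  20. -113.   80.]]
```

```bash
cat >> h.py <<'E'
def goto(s,pos,yaw,tilt=0.0):
    """shift (mm) and rotvec (deg) in present tool axes to reach pos with tool x at world yaw; tilt: lean of the tool body backwards (-x), rad"""
    R0=R(s['eef_rot']); R1=R([-np.pi/2,0,yaw])@Ro.from_rotvec([0,0,tilt]).as_matrix()
    d=R0.T@(np.array(pos)-s['eef_pos']); rv=np.degrees(Ro.from_matrix(R0.T@R1).as_rotvec())
    print('shift',d.round(1),'turn',rv.round(1)); return d,rv
def st(s): print('t',s['clock'],'pos',np.round(s['eef_pos'],1),'rot',np.round(s['eef_rot'],3),'F',np.round(s['wrist_force'],1),'gap',round(float(s['finger_gap']),1))
E
python3 - <<'E'
from h import *
from cell import manip
s=manip.read_state(); st(s)
goto(s,[440,250,300],-.62); goto(s,[640,26,300],-.77)
E
```

```text
t 1.3 pos [248.5 490.7 192.5] rot [-1.571  0.    -0.469] F [ 0.4  0.3 -0.3] gap 94.2
shift [ 279.6 -107.5 -128.2] turn [ 0.   8.7 -0. ]
shift [ 559.2 -107.5 -237.7] turn [ 0.  17.3 -0. ]
```

```bash
python3 -m jog '[20,-100,-10,0,0,0, 60,-107,-25,0,3,0, 559,-107,-237,0,17.3,0, 559,-107,-237,0,17.3,0, 559,-107,-237,0,17.3,0, 559,-107,-237,0,17.3,0, 559,-107,-237,0,17.3,0, 559,-107,-237,0,17.3,0, 559,-107,-237,0,17.3,0, 559,-107,-237,0,17.3,0]' 0
python3 - <<'E'
from h import *
from cell import manip
s=manip.read_state(); st(s)
goto(s,[640,26,300],-.77)
E
```

```text
clock: 2.13
eef_pos: [487.2, 207.0, 285.5]
eef_rot: [-1.57, -0.0, -0.771]
wrist_force: [0.7, 0.5, 0.5]
finger_gap: 30.2
t 2.1333 pos [487.2 207.  285.5] rot [-1.57  -0.    -0.771] F [0.7 0.5 0.5] gap 30.2
shift [235.7 -14.5 -23.4] turn [-0. -0.  0.]
```

```bash
python3 -m jog '[236,-14,-23,0,0,0, 236,-14,-23,0,0,0, 236,-14,-23,0,0,0, 236,-14,-23,0,0,0, 236,-14,-23,0,0,0, 236,-14,-23,0,0,0, 236,-14,-23,0,0,0, 236,-14,-23,0,0,0]' 0
python3 - <<'E'
from h import *
from cell import manip
s=manip.read_state(); st(s)
goto(s,[640,26,219],-.77)
for n in('scene','top','wrist'):
    c=manip.camera(n)
    if n=='wrist': print(c['origin'],c['orientation'],c['intrinsics'][0,0],c['k1'])
    cv2.imwrite(f'pics/{n}1.png',c['img'][:,:,::-1])
E
```

```text
clock: 2.8
eef_pos: [639.9, 26.8, 298.2]
eef_rot: [-1.572, 0.001, -0.773]
wrist_force: [-0.8, 0.4, -1.1]
finger_gap: 0.1
t 2.8 pos [639.9  26.8 298.2] rot [-1.572e+00  1.000e-03 -7.730e-01] F [-0.8  0.4 -1.1] gap 0.1
shift [ 0.7 79.2 -0.5] turn [ 0.  -0.2 -0.1]
[583.02690734  82.68585507 491.52448628] [2.87488769e+00 5.30657179e-04 8.00098439e-01] 347.03803458722075 -0.015400304381262107
```

View pics/wrist1.png

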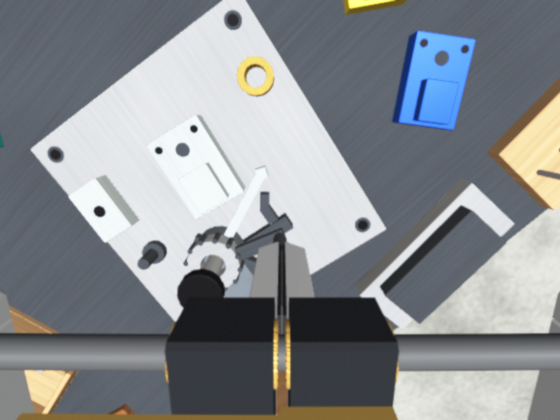

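View pics/top1.png

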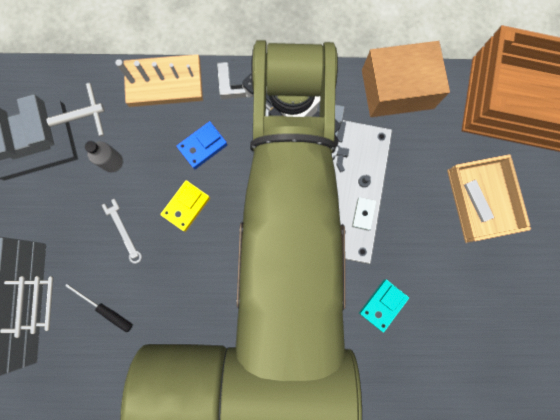

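View pics/scene1.png

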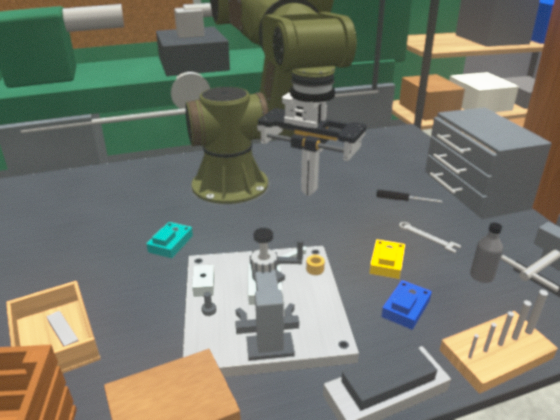

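Run:
```python
from h import *
from cell import manip
S=manip.camera('scene'); W=manip.camera('wrist')
s=manip.read_state(); st(s)
print(proj(S,[[640,26,276]]))
cv2.imwrite('pics/scene2.png',S['img'][:,:,::-1])
a=W['img'][:,:,::-1]; 
cv2.imwrite('pics/w2a.png',cv2.resize(a[0:300,20:400],None,fx=2,fy=2,interpolation=cv2.INTER_CUBIC))
fx=np.array([588.5,-54.,-0.179]); ft=np.array([588,-55.1,-0.1805])
print(proj(W,F(ft,[[-180,-170,30],[180,170,30],[-180,170,30],[50,0,249]])))
```

```text
t 3.05 pos [639.1  29.1 299.6] rot [-1.57  -0.    -0.769] F [-0.3 -0.  -0.5] gap 0.8
[[308.23915833 209.36721153]]
[[ 28.0585574  150.57277373]
 [385.27358667 229.49722325]
 [235.50766853 -11.0166232 ]
 [195.03101686 302.03467692]]
```

View pics/w2a.png

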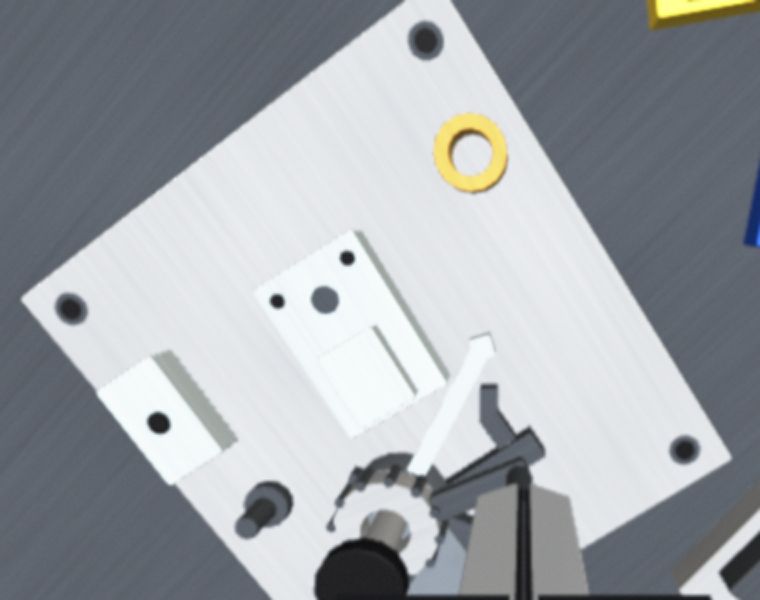

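View pics/scene2.png

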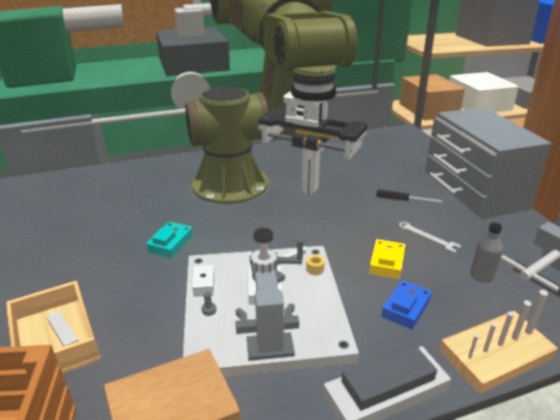

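Run:
```python
from h import *
from cell import manip
S=manip.camera('scene'); W=manip.camera('wrist')
s=manip.read_state(); st(s); print(s['joints'])
print('W',proj(W,[[639.5,28,277],[639.5,28,299],[639.5,28,302]]),'S',proj(S,[[639.5,28,277],[639.5,28,299]]))
print(tri([W,S],[[280.5,237],[312,192]],[640,28,277]))
```

```text
t 3.15 pos [639.2  28.8 299.6] rot [-1.57 -0.   -0.77] F [-0.7  0.3 -0.1] gap 1.0
[-1.21936062e-02  4.63427778e-01  1.05526396e+00  3.09942737e-05
  1.62239264e+00 -8.13380940e-01]
W [[281.38190731 239.2581817 ]
 [281.37985053 252.01424493]
 [281.379537   253.95873078]] S [[309.15540447 208.61553587]
 [309.48970593 198.57369409]]
(array([630.33903105,  36.18764154, 306.72346775]), np.float64(1.72592035028174e-05))
```

Run:
```python
from h import *
from cell import manip
print(manip.tcp_to_tips, [x for x in dir(manip) if x[0]!='_'])
W=manip.camera('wrist')
a=W['img'][:,:,::-1]; 
cv2.imwrite('pics/w3.png',cv2.resize(a[180:420,160:420],None,fx=2.5,fy=2.5,interpolation=cv2.INTER_CUBIC))
S=manip.camera('scene')
a=S['img'][:,:,::-1]; 
cv2.imwrite('pics/s3.png',cv2.resize(a[60:280,200:400],None,fx=2.7,fy=2.7,interpolation=cv2.INTER_CUBIC))
```

```text
22.0 ['Unreachable', 'camera', 'masks_of', 'read_state', 'sign_off', 'tcp_to_tips', 'tip_of']
```

View pics/w3.png

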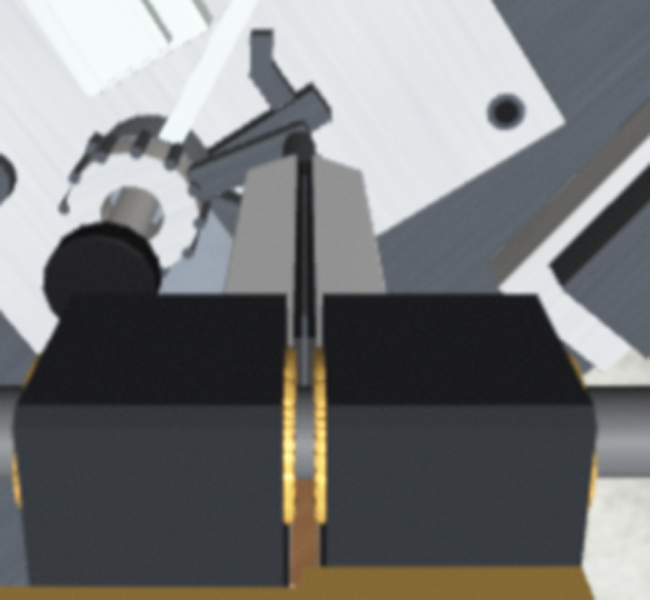

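View pics/s3.png

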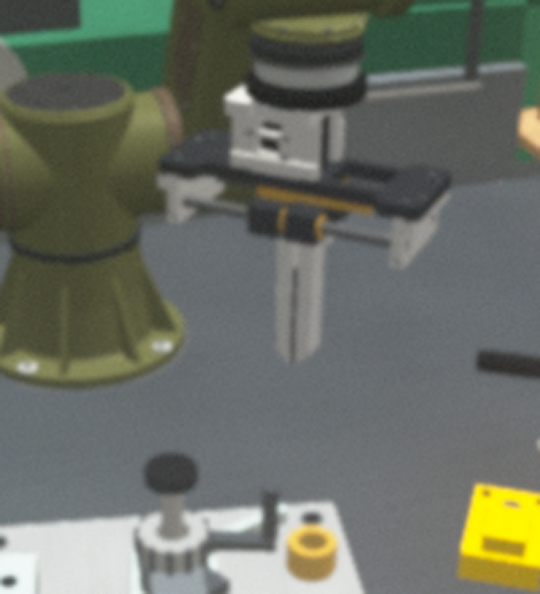

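Run:
```python
from h import *
from cell import manip
S=manip.camera('scene'); T=manip.camera('top'); W=manip.camera('wrist')
j=np.array([np.sin(.469),np.cos(.469),0]); p=np.array([248.5,490.7,192.5])
for o in (47,53,59.5,-47,-53,-59.5):
    for d in(0,-22): print(o,d,proj(S,p+o*j+[0,0,d]).round(1),proj(T,p+o*j+[0,0,d]).round(1))
a=cv2.imread('pics/scene0.png'); cv2.imwrite('pics/s4.png',cv2.resize(a[60:160,360:480],None,fx=5,fy=5,interpolation=cv2.INTER_CUBIC))
a=cv2.imread('pics/top0.png'); cv2.imwrite('pics/t4.png',cv2.resize(a[240:400,0:160],None,fx=3.7,fy=3.7,interpolation=cv2.INTER_CUBIC))
s=manip.read_state(); st(s)
tx=np.array([np.cos(-.77),np.sin(-.77),0])
for d in(0,-22,75):
    for x in(-8,0,8): print('now',d,x,'S',proj(S,s['eef_pos']+tx*x+[0,0,d]).round(1),'W',proj(W,s['eef_pos']+tx*x+[0,0,d]).round(1))
```

```text
47 0 [[427.2 142.1]] [[ 49.7 311.5]]
47 -22 [[426.1 149. ]] [[ 54.6 310.7]]
53 0 [[429.3 142.2]] [[ 47.3 310.2]]
53 -22 [[428.1 149.1]] [[ 52.2 309.5]]
59.5 0 [[431.6 142.4]] [[ 44.7 308.7]]
59.5 -22 [[430.4 149.3]] [[ 49.6 308.1]]
-47 0 [[394.6 139.7]] [[ 87.9 332.1]]
-47 -22 [[393.7 146.6]] [[ 91.9 330.9]]
-53 0 [[392.5 139.6]] [[ 90.3 333.4]]
-53 -22 [[391.6 146.5]] [[ 94.3 332.2]]
-59.5 0 [[390.2 139.4]] [[ 93.  334.9]]
-59.5 -22 [[389.4 146.3]] [[ 96.9 333.6]]
t 3.4 pos [639.4  28.2 299.3] rot [-1.571 -0.    -0.77 ] F [ 0.4  0.4 -0.6] gap 0.6
now 0 -8 S [[311.3 196.5]] W [[282.  238.4]]
now 0 0 S [[309.6 198.4]] W [[282.  251.1]]
now 0 8 S [[307.8 200.4]] W [[282.  263.5]]
now -22 -8 S [[310.9 206.5]] W [[282.  226.8]]
now -22 0 S [[309.2 208.5]] W [[282.  238.4]]
now -22 8 S [[307.5 210.5]] W [[282.  249.8]]
now 75 -8 S [[312.5 160.4]] W [[282.3 306.1]]
now 75 0 S [[310.8 162.2]] W [[282.3 324.5]]
now 75 8 S [[309. 164.]] W [[282.3 342.3]]
```

View pics/s4.png

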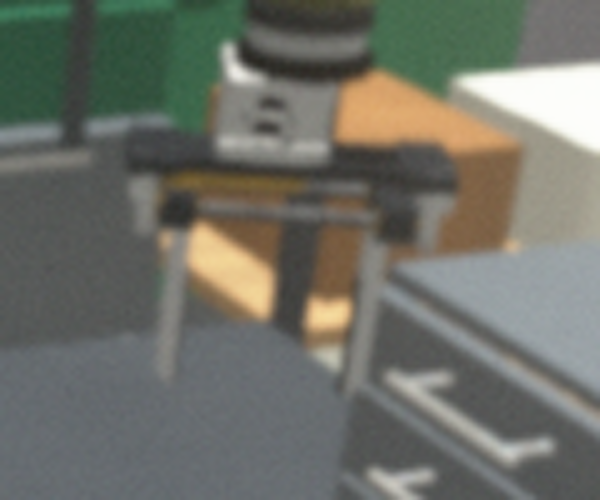

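View pics/t4.png

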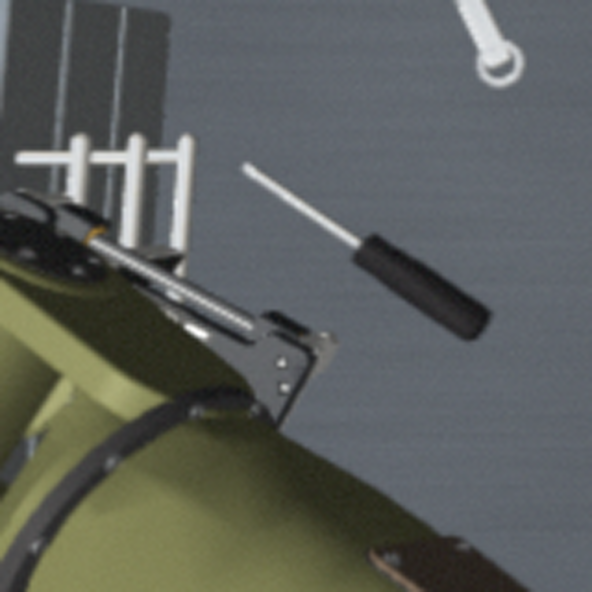

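```bash
python3 -m jog '[0,40,0,0,0,0, 0,80,0,0,0,0, 0,80,0,0,0,0, 0,80,0,0,0,0]'
python3 - <<'E'
from h import *
from cell import manip
S=manip.camera('scene')
s=manip.read_state(); st(s)
print(proj(S,[[0,0,0]]), proj(S,s['eef_pos']+[[0,0,0],[0,0,-22]]))
a=S['img'][:,:,::-1]; 
cv2.imwrite('pics/s5.png',cv2.resize(a[100:320,180:400],None,fx=2.7,fy=2.7,interpolation=cv2.INTER_CUBIC))
W=manip.camera('wrist')
a=W['img'][:,:,::-1]; 
cv2.imwrite('pics/w5.png',cv2.resize(a[180:420,160:420],None,fx=2.5,fy=2.5,interpolation=cv2.INTER_CUBIC))
E
```

```text
clock: 3.73
eef_pos: [639.0, 28.0, 218.6]
eef_rot: [-1.573, 0.002, -0.771]
wrist_force: [0.3, 0.0, -0.1]
finger_gap: 0.5
t 3.7833 pos [640.  28. 221.] rot [-1.57e+00 -1.00e-03 -7.71e-01] F [0.3 0.9 0.6] gap 0.6
[[230.10777024 184.29982841]] [[308.40659439 233.16552243]
 [308.09525945 242.3469902 ]]
```

View pics/s5.png

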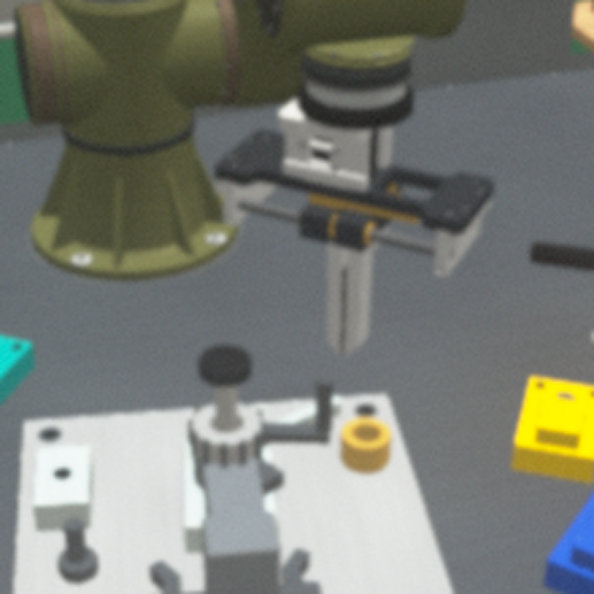

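View pics/w5.png

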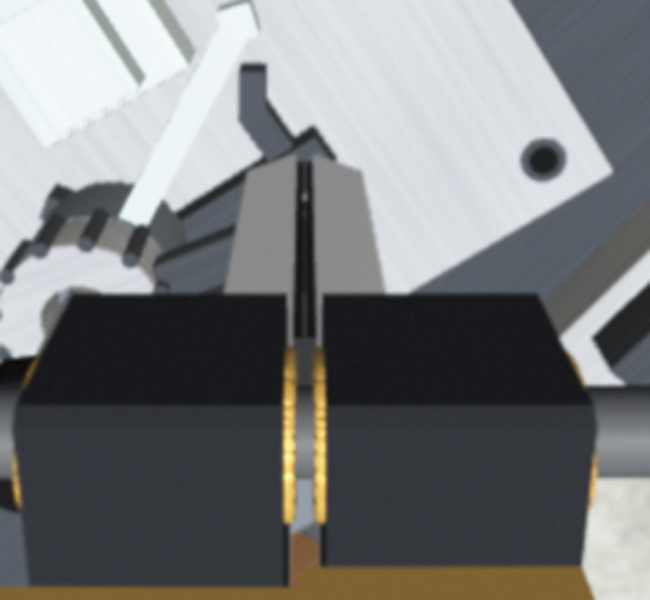

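```bash
python3 -m jog '[0,24,0,0,0,0, 0,24,0,0,0,0, 10,24,0,0,0,0, 20,24,0,0,0,0, 30,24,0,0,0,0, 30,24,0,0,0,0]'; python3 -m jog '[8,0,0,0,0,0, 16,0,0,0,0,0, 16,0,0,0,0,0]'
python3 - <<'E'
from h import *
from cell import manip
S=manip.camera('scene')
s=manip.read_state(); st(s)
a=S['img'][:,:,::-1]; 
cv2.imwrite('pics/s6.png',cv2.resize(a[100:320,180:400],None,fx=2.7,fy=2.7,interpolation=cv2.INTER_CUBIC))
W=manip.camera('wrist')
a=W['img'][:,:,::-1]; 
cv2.imwrite('pics/w6.png',cv2.resize(a[180:420,160:420],None,fx=2.5,fy=2.5,interpolation=cv2.INTER_CUBIC))
E
```

```text
clock: 4.33
eef_pos: [662.7, 5.7, 196.7]
eef_rot: [-1.569, -0.002, -0.772]
wrist_force: [-0.6, -0.7, -0.6]
finger_gap: 0.5
clock: 4.58
eef_pos: [673.4, -5.2, 195.4]
eef_rot: [-1.571, -0.001, -0.771]
wrist_force: [0.3, -0.5, -0.6]
finger_gap: 0.4
t 4.6333 pos [673.   -4.9 195.2] rot [-1.571 -0.    -0.771] F [ 0.8 -0.9  0.1] gap 0.5
```

View pics/s6.png

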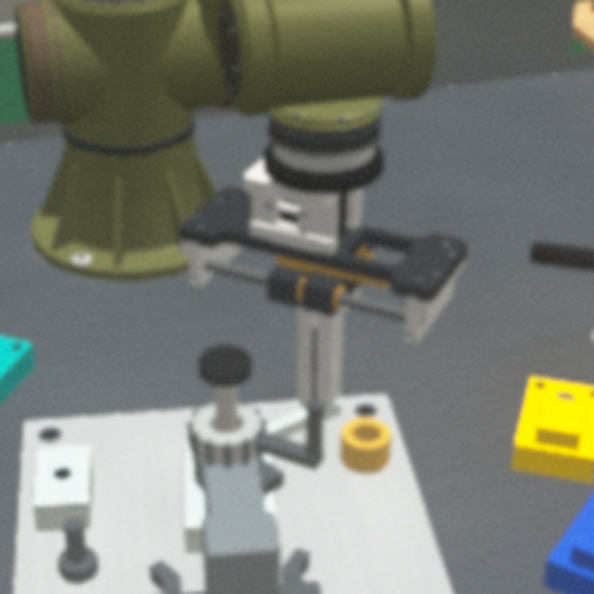

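View pics/w6.png

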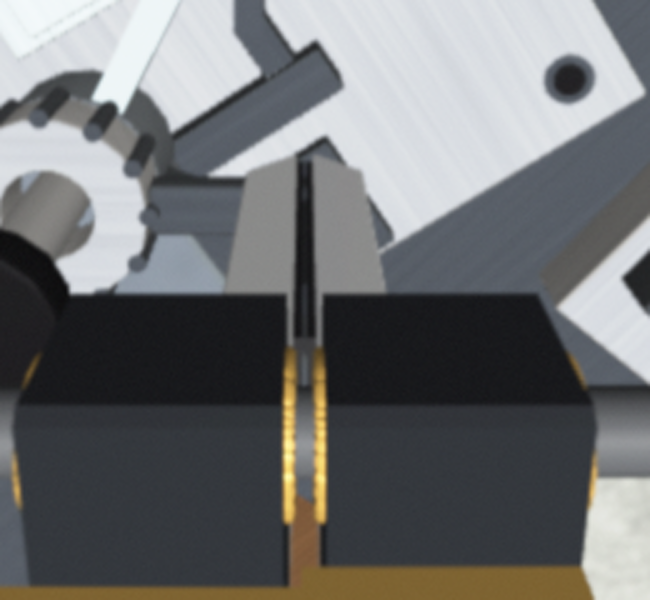

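```bash
python3 -m jog '[5,6,0,0,0,0, 12,6,0,0,0,0, 20,6,0,0,0,0, 20,6,0,0,0,0]'; python3 -m jog '[3,0,0,0,0,0, 6,0,0,0,0,0, 6,0,0,0,0,0]';  python3 - <<'E'
from h import *
from cell import manip
S=manip.camera('scene')
s=manip.read_state(); st(s)
a=S['img'][:,:,::-1]; 
cv2.imwrite('pics/s7.png',cv2.resize(a[100:320,180:400],None,fx=2.7,fy=2.7,interpolation=cv2.INTER_CUBIC))
W=manip.camera('wrist')
a=W['img'][:,:,::-1]; 
cv2.imwrite('pics/w7.png',cv2.resize(a[180:420,160:420],None,fx=2.5,fy=2.5,interpolation=cv2.INTER_CUBIC))
E
```

```text
clock: 5.02
eef_pos: [687.5, -19.2, 188.6]
eef_rot: [-1.571, 0.0, -0.772]
wrist_force: [-0.5, -1.2, -0.1]
finger_gap: 0.3
clock: 5.27
eef_pos: [691.3, -22.6, 189.0]
eef_rot: [-1.571, 0.0, -0.771]
wrist_force: [-1.0, -0.4, -0.1]
finger_gap: 0.7
t 5.3167 pos [691.3 -22.4 189.1] rot [-1.571 -0.    -0.771] F [0.5 0.5 0.3] gap 0.6
```

View pics/s7.png

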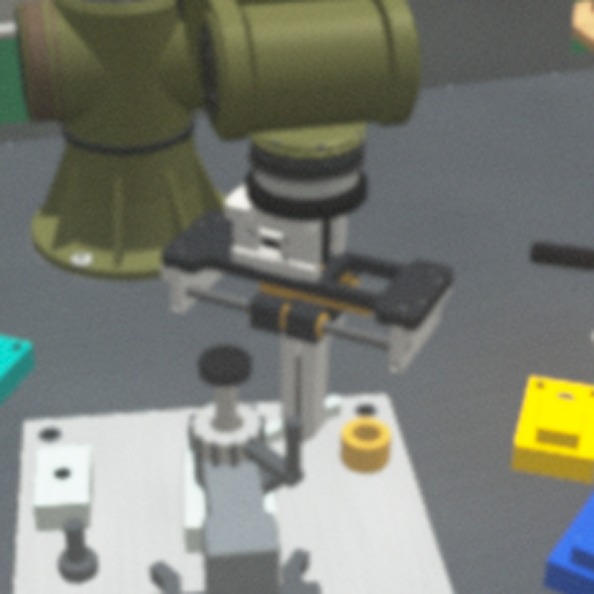

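View pics/w7.png

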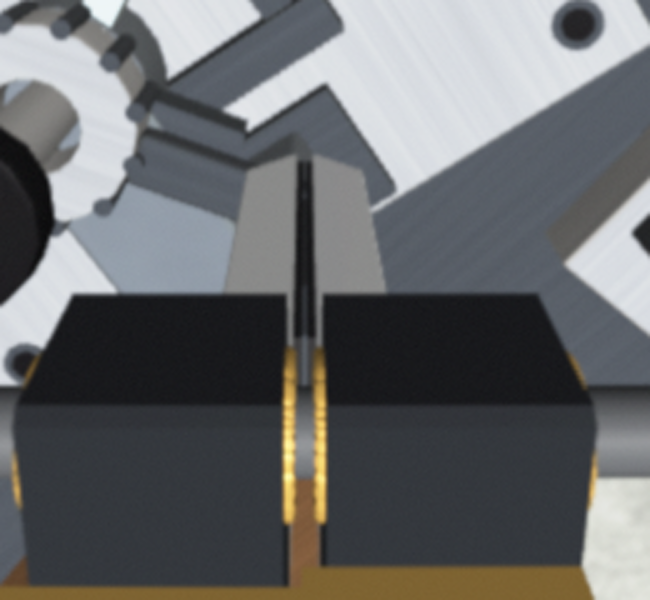

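```bash
python3 -m jog '[3,0,0,0,0,0, 5,0,0,0,0,0, 5,0,0,0,0,0]'; python3 -m jog '[3,0,0,0,0,0, 5,0,0,0,0,0, 5,0,0,0,0,0]';  python3 -m jog '[2,0,0,0,0,0, 3,0,0,0,0,0, 3,0,0,0,0,0]'
```

```text
clock: 5.62
eef_pos: [692.7, -23.4, 189.1]
eef_rot: [-1.573, 0.007, -0.769]
wrist_force: [-21.5, 11.6, 5.2]
finger_gap: 0.5
clock: 5.87
eef_pos: [693.4, -24.1, 188.8]
eef_rot: [-1.576, 0.016, -0.767]
wrist_force: [-47.7, 25.4, 12.3]
finger_gap: 0.6
clock: 6.12
eef_pos: [693.8, -24.5, 188.6]
eef_rot: [-1.578, 0.021, -0.766]
wrist_force: [-63.6, 34.2, 15.7]
finger_gap: 0.3
```

```bash
python3 -m jog '[-12,0,0,0,0,0, -30,0,0,0,0,0, -60,-30,0,0,0,0, -70,-80,0,0,0,0, -90,-110,0,0,0,0]'
python3 - <<'E'
from h import *
from cell import manip
S=manip.camera('scene')
s=manip.read_state(); st(s)
a=S['img'][:,:,::-1]; 
cv2.imwrite('pics/s8.png',cv2.resize(a[180:320,180:380],None,fx=3.7,fy=3.7,interpolation=cv2.INTER_CUBIC))
W=manip.camera('wrist')
a=W['img'][:,:,::-1]; 
cv2.imwrite('pics/w8.png',cv2.resize(a[130:400,60:420],None,fx=2.2,fy=2.2,interpolation=cv2.INTER_CUBIC))
E
```

```text
clock: 6.53
eef_pos: [636.8, 30.2, 297.5]
eef_rot: [-1.571, -0.0, -0.771]
wrist_force: [0.0, -0.4, 1.7]
finger_gap: 0.5
t 6.5833 pos [636.5  32.9 306.9] rot [-1.562 -0.008 -0.769] F [-1.   2.   6.5] gap 0.1
```

View pics/s8.png

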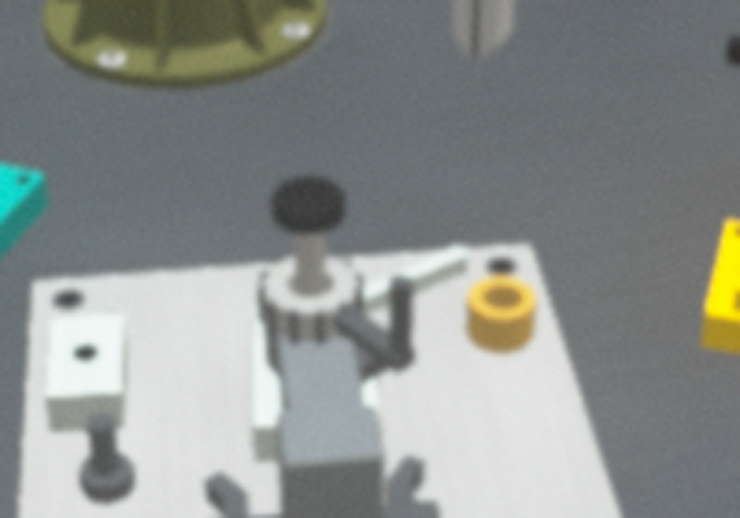

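View pics/w8.png

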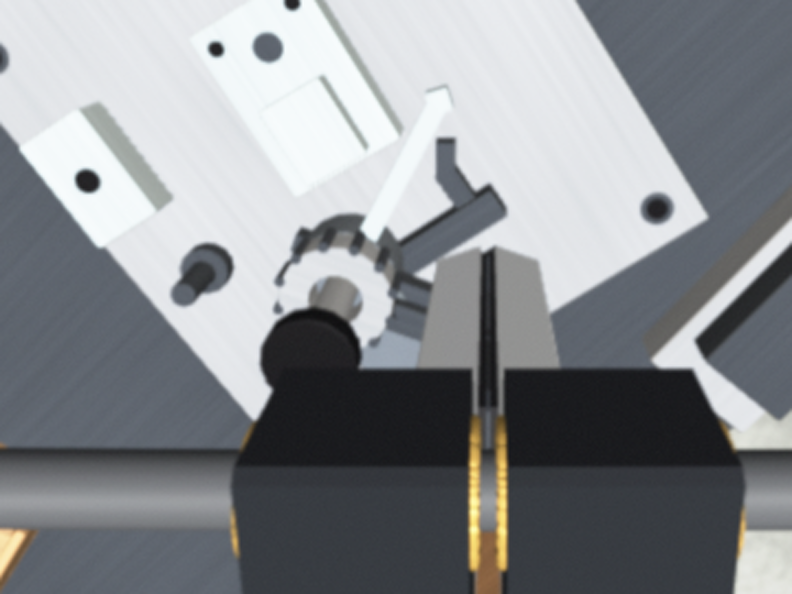

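Run:
```python
from h import *
from cell import manip
S=manip.camera('scene');W=manip.camera('wrist')
s=manip.read_state(); st(s)
for fp in([588,-55.1,-0.1805],[589.9,-51.6,-.176]):
  for j in(0,.05,.1,.2,.75): 
    a=.611+j; P=F(fp,[[50+70*np.cos(a),70*np.sin(a),225],[50+70*np.cos(a),70*np.sin(a),182]]); print(j,P[0].round(1),proj(S,P).round(1).tolist())
  print('mark tip',proj(S,F(fp,[[50+105*np.cos(2.061),105*np.sin(2.061),163],[50,0,249]])))
cv2.imwrite('pics/w9.png',cv2.resize(W['img'][130:400,60:420,::-1],None,fx=2.2,fy=2.2,interpolation=cv2.INTER_CUBIC))
```

```text
t 6.7333 pos [637.5  30.5 297.1] rot [-1.569 -0.002 -0.77 ] F [ 0.1  0.2 -0.8] gap 0.3
0 [700.8 -34.9 225. ] [[287.5, 255.5], [287.4, 273.9]]
0.05 [699.3 -31.7 225. ] [[288.9, 254.7], [288.8, 273.1]]
0.1 [697.6 -28.7 225. ] [[290.2, 253.8], [290.0, 272.3]]
0.2 [693.7 -22.8 225. ] [[292.6, 252.0], [292.3, 270.4]]
0.75 [663.8   0.7 225. ] [[299.3, 240.7], [298.9, 258.8]]
mark tip [[305.42975805 246.50474931]
 [262.19984417 228.5560469 ]]
0 [702.6 -30.9 225. ] [[289.9, 255.6], [289.8, 274.1]]
0.05 [701.1 -27.7 225. ] [[291.3, 254.8], [291.1, 273.3]]
0.1 [699.3 -24.7 225. ] [[292.6, 254.0], [292.4, 272.4]]
0.2 [695.5 -18.8 225. ] [[294.9, 252.2], [294.6, 270.6]]
0.75 [665.5   4.5 225. ] [[301.5, 240.9], [301.0, 258.9]]
mark tip [[307.29345687 246.59672525]
 [264.39373273 228.76934163]]
```

Run:
```python
from h import *
from cell import manip
W=manip.camera('wrist'); s=manip.read_state(); st(s); print(W['origin'],W['orientation'])
W=dict(W)
W['origin']=W['origin']+np.array([639.1,29.1,299.6])-s['eef_pos']
zc=np.array([[22,298],[731,458],[440,-12]])/2+[20,0]
Pc=np.array([[-180,-170,30],[180,170,30]])
r=least_squares(lambda p:(proj(W,F(p,Pc))-zc[:2]).ravel(),[588,-55,-.18]); print(r.x,r.fun.round(2))
z=np.array([[355,230],[254,291],[351,438],[447,381]])/2+[20,0]
Pi=np.array([[-55,37,60],[-55,-37,60],[55,-37,60],[55,37,60]])
q=least_squares(lambda p:(proj(W,F(p,Pi))-z).ravel(),[555,-42,-.23]); print(q.x,q.fun.round(2))
print(Fi(r.x,[[*q.x[:2],30]]),q.x[2]-r.x[2])
```

```text
t 6.7833 pos [637.3  30.2 295.3] rot [-1.571  0.    -0.771] F [ 0.3  0.2 -0. ] gap 0.9
[580.70582731  84.61295039 489.33355842] [ 2.87248663e+00 -1.42326326e-03  8.00399451e-01]
[ 5.89823025e+02 -5.25461509e+01 -1.85943787e-01] [-0.7  -0.03  0.73  0.24]
[ 5.55883902e+02 -3.87553546e+01 -2.52474773e-01] [-0.66 -0.74 -0.23 -0.4   0.28  0.12  0.67  1.17]
[[-35.90364913   7.27860744  30.        ]] -0.06653098573696167
```

Run:
```python
from h import *
from cell import manip
s=manip.read_state(); st(s)
goto(s,[518.5,-32,297],-.24,-.436); goto(s,[518.5,-32,130],-.24,-.436)
```

```text
t 6.7833 pos [637.3  30.2 295.3] rot [-1.571  0.    -0.771] F [ 0.3  0.2 -0. ] gap 0.9
shift [ -41.9   -1.7 -127.3] turn [  6.6 -29.9 -24.4]
shift [ -41.9  165.3 -127.3] turn [  6.6 -29.9 -24.4]
```

```bash
python3 -m jog '[-42,-2,-127,6.6,-29.9,-24.4, -42,-2,-127,6.6,-29.9,-24.4, -42,-2,-127,6.6,-29.9,-24.4, -42,50,-127,6.6,-29.9,-24.4, -42,100,-127,6.6,-29.9,-24.4, -42,165,-127,6.6,-29.9,-24.4, -42,165,-127,6.6,-29.9,-24.4, -42,165,-127,6.6,-29.9,-24.4, -42,165,-127,6.6,-29.9,-24.4]' 94
python3 - <<'E'
from h import *
from cell import manip
s=manip.read_state(); st(s)
goto(s,[518.5,-32,70],-.24,-.436)
for n in('scene','wrist'):
    c=manip.camera(n); cv2.imwrite(f'pics/{n}10.png',c['img'][:,:,::-1])
    a=R(s['eef_rot'])[:,1]; j=R(s['eef_rot'])[:,2]
    print(n,[proj(c,s['eef_pos']+a*d+j*o).round(1).tolist() for d in(22,-10) for o in(47,-47)])
E
```

```text
clock: 7.53
eef_pos: [515.7, -31.9, 125.5]
eef_rot: [-1.573, -0.428, -0.24]
wrist_force: [-0.8, 0.5, -0.2]
finger_gap: 56.8
t 7.5333 pos [515.7 -31.9 125.5] rot [-1.573 -0.428 -0.24 ] F [-0.8  0.5 -0.2] gap 56.8
shift [-20.5  51.7   0.6] turn [ 0.1 -0.  -0.5]
scene [[[284.0, 251.9]], [[242.0, 253.5]], [[283.6, 237.8]], [[241.4, 239.4]]]
wrist [[[351.6, 232.4]], [[209.3, 232.4]], [[362.5, 250.8]], [[198.1, 250.9]]]
```

View pics/wrist10.png

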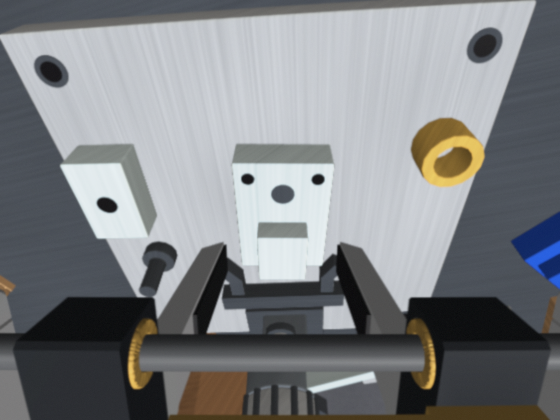

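View pics/scene10.png

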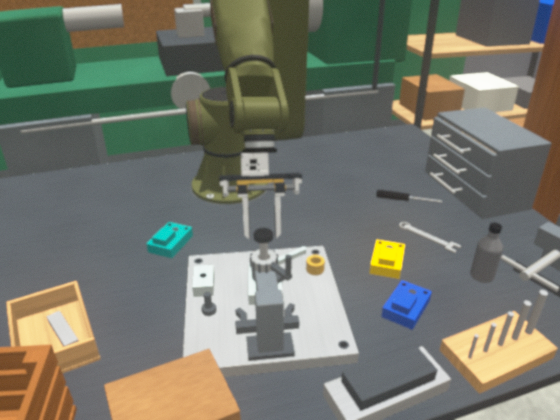

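```bash
python3 -m jog '[-10,25,0,0,0,0, -20,51,0,0,0,-0.5, -20,51,0,0,0,-0.5, -20,51,0,0,0,-0.5, -20,51,0,0,0,-0.5]' 94
python3 - <<'E'
from h import *
from cell import manip
s=manip.read_state(); st(s)
goto(s,[518.5,-32,31],-.24,-.436)
for n in('scene','wrist'):
    c=manip.camera(n); 
    if n=='scene': cv2.imwrite(f'pics/{n}11.png',cv2.resize(c['img'][180:320,180:380,::-1],None,fx=3.7,fy=3.7,interpolation=cv2.INTER_CUBIC))
    else: cv2.imwrite(f'pics/{n}11.png',c['img'][:,:,::-1])
    a=R(s['eef_rot'])[:,1]; j=R(s['eef_rot'])[:,2]
    print(n,[proj(c,s['eef_pos']+a*d+j*o).round(1).tolist() for d in(22,-10) for o in(47,-47)])
E
```

```text
clock: 8.05
eef_pos: [523.1, -32.6, 78.3]
eef_rot: [-1.571, -0.447, -0.241]
wrist_force: [0.7, -0.5, 0.4]
finger_gap: 93.5
t 8.05 pos [523.1 -32.6  78.3] rot [-1.571 -0.447 -0.241] F [ 0.7 -0.5  0.4] gap 93.5
shift [-24.6  40.6  -0.5] turn [ 0.  -0.   0.6]
scene [[[284.7, 270.4]], [[243.4, 272.2]], [[284.3, 256.7]], [[242.8, 258.4]]]
wrist [[[352.5, 237.5]], [[209.5, 237.5]], [[363.6, 256.7]], [[198.2, 256.7]]]
```

View pics/wrist11.png

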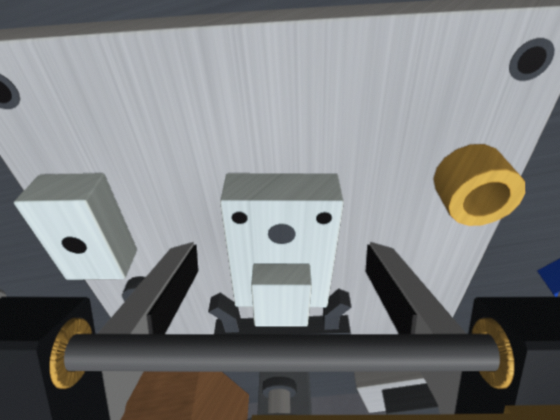

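View pics/scene11.png

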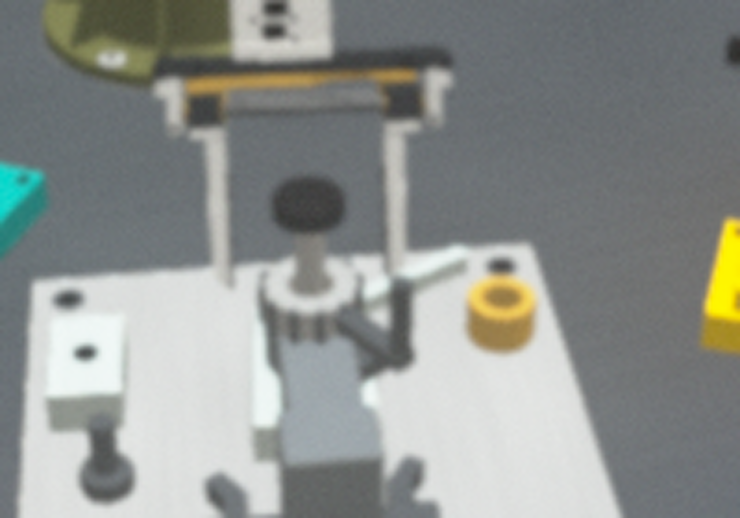

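```bash
python3 -m jog '[-9,15,0,0,0,0, -16,27,0,0,0,0.5, -16,27,0,0,0,0.5, -16,27,0,0,0,0.5]'; python3 -m jog '[-3,7,0,0,0,0, -6,13,0,0,0,0, -6,13,0,0,0,0]'
python3 - <<'E'
from h import *
from cell import manip
s=manip.read_state(); st(s)
goto(s,[518.5,-32,31],-.24,-.436)
for n in('scene','wrist'):
    c=manip.camera(n); 
    if n=='scene': cv2.imwrite(f'pics/{n}12.png',cv2.resize(c['img'][180:320,180:380,::-1],None,fx=3.7,fy=3.7,interpolation=cv2.INTER_CUBIC))
    else: cv2.imwrite(f'pics/{n}12.png',c['img'][:,:,::-1])
E
```

```text
clock: 8.48
eef_pos: [519.6, -31.9, 45.8]
eef_rot: [-1.571, -0.437, -0.24]
wrist_force: [0.7, 0.1, -0.1]
finger_gap: 93.8
clock: 8.73
eef_pos: [518.9, -31.8, 29.8]
eef_rot: [-1.571, -0.435, -0.24]
wrist_force: [-0.7, 0.3, 0.1]
finger_gap: 93.9
t 8.7333 pos [518.9 -31.8  29.8] rot [-1.571 -0.435 -0.24 ] F [-0.7  0.3  0.1] gap 93.9
shift [ 0.2 -1.2 -0.3] turn [ 0. -0. -0.]
```

View pics/wrist12.png

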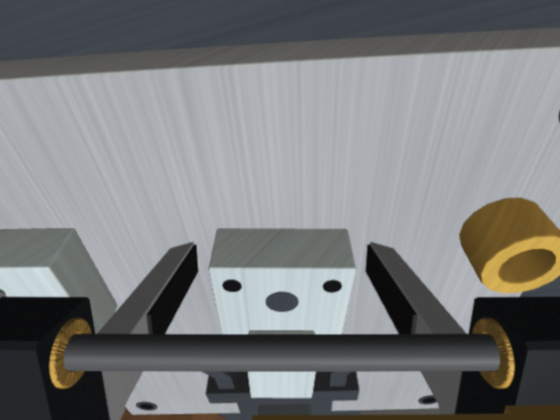

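View pics/scene12.png

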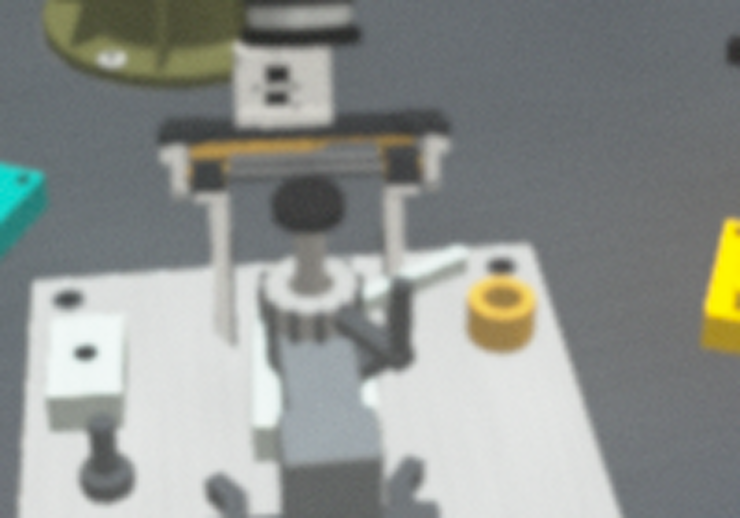

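```bash
python3 -m jog '[0,0,0,0,0,0, 0,0,0,0,0,0, 0,0,0,0,0,0, 0,0,0,0,0,0, 0,0,0,0,0,0]' 60 12; python3 -m jog '[0,0,0,0,0,0, 0,0,0,0,0,0]';  python3 - <<'E'
from h import *
from cell import manip
s=manip.read_state(); st(s)
c=manip.camera('wrist'); cv2.imwrite('pics/wrist13.png',c['img'][:,:,::-1])
# insert centre assumed 37 fwd? compute tail pose
for fp in ([588,-55.1,-.1805],[588.5,-54,-.181]): print(Fi(fp,[s['eef_pos']]))
E
```

```text
clock: 9.25
eef_pos: [519.4, -31.8, 30.8]
eef_rot: [-1.571, -0.436, -0.24]
wrist_force: [-1.6, -0.2, 2.0]
finger_gap: 73.8
clock: 9.42
eef_pos: [519.4, -31.9, 30.8]
eef_rot: [-1.571, -0.436, -0.24]
wrist_force: [-1.7, -0.3, 3.8]
finger_gap: 74.1
t 9.4167 pos [519.4 -31.9  30.8] rot [-1.571 -0.436 -0.24 ] F [-1.7 -0.3  3.8] gap 74.1
[[-71.70106965  10.54805937  30.79626043]]
[[-72.00015215   9.34017027  30.79626043]]
```

View pics/wrist13.png

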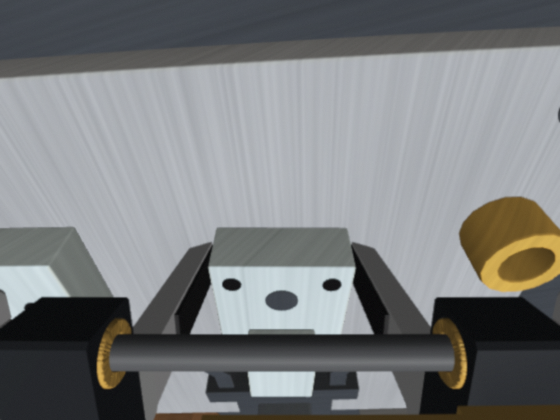

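Run:
```python
from h import *
from cell import manip
s=manip.read_state(); st(s)
fp=[588.3,-54.5,-.181]
for x in(-57,-25,-15): 
    p=F(fp,[[x,0,30.8]])[0]; print(p); goto(s,p,-.181,-.436)
```

```text
t 9.4667 pos [519.4 -31.8  30.8] rot [-1.571 -0.436 -0.24 ] F [-1.8  1.   4.4] gap 74.1
[532.23114223 -44.23924034  30.8       ]
shift [14.   6.5 -9. ] turn [ 1.5 -3.1  0. ]
[563.70839572 -49.99966681  30.8       ]
shift [43.  20.  -7.1] turn [ 1.5 -3.1  0. ]
[573.54503743 -51.79980009  30.8       ]
shift [52.  24.2 -6.5] turn [ 1.5 -3.1  0. ]
```

```bash
python3 -m jog '[5,2.3,-3,0.5,-1,0, 10,4.6,-6,1,-2,0, 14,6.5,-9,1.5,-3.1,0, 14,6.5,-9,1.5,-3.1,0, 14,6.5,-9,1.5,-3.1,0]' - 25
python3 - <<'E'
from h import *
from cell import manip
s=manip.read_state(); st(s)
fp=[588.3,-54.5,-.181]
for x in(-57,-25,-15): 
    p=F(fp,[[x,0,30.8]])[0]; print(p); goto(s,p,-.181,-.436)
T=manip.camera('top'); cv2.imwrite('pics/t14.png',cv2.resize(T['img'][95:275,225:405,::-1],None,fx=3.3,fy=3.3,interpolation=cv2.INTER_CUBIC))
W=manip.camera('wrist'); cv2.imwrite('pics/w14.png',W['img'][:,:,::-1])
E
```

```text
clock: 9.88
eef_pos: [532.5, -44.5, 30.8]
eef_rot: [-1.57, -0.437, -0.181]
wrist_force: [4.0, -1.8, -1.1]
finger_gap: 73.9
t 9.8833 pos [532.5 -44.5  30.8] rot [-1.57  -0.437 -0.181] F [ 4.  -1.8 -1.1] gap 73.9
[532.23114223 -44.23924034  30.8       ]
shift [-0.3 -0.1  0.2] turn [-0.  -0.   0.1]
[563.70839572 -49.99966681  30.8       ]
shift [28.7 13.4  0.2] turn [-0.  -0.   0.1]
[573.54503743 -51.79980009  30.8       ]
shift [37.8 17.6  0.2] turn [-0.  -0.   0.1]
```

View pics/t14.png

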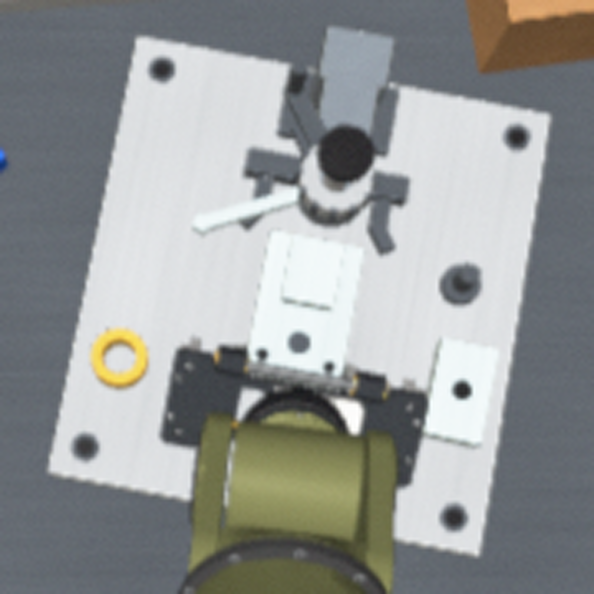

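View pics/w14.png

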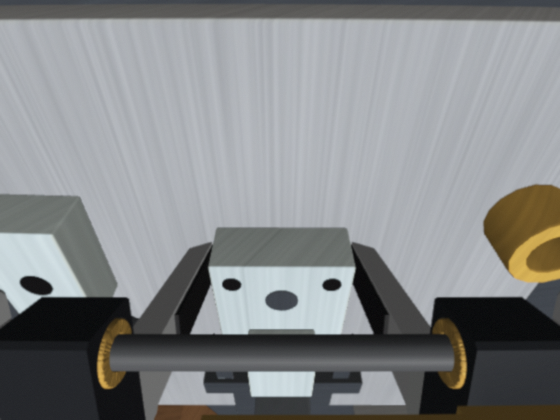

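Run:
```python
from h import *
from cell import manip
T=manip.camera('top')
k=lambda a:np.array(a)/3.3+[225,95]
zc=k([[135,37],[551,116],[481,556],[48,474]]); Pc=np.array([[180,170,30],[180,-170,30],[-180,-170,30],[-180,170,30]])
r=least_squares(lambda p:(proj(T,F(p,Pc))-zc).ravel(),[588,-55,-.18]); print(r.x,r.fun.round(2))
z=k([[269,231],[364,246],[287,236],[340,244],[334,308],[281,300]])
Pi=np.array([[55,37,60],[55,-37,60],[50,20,80],[50,-20,80],[0,-20,80],[0,20,80]])
q=least_squares(lambda p:(proj(T,F(p,Pi))-z).ravel(),[570,-50,-.18]); print(q.x,q.fun.round(2)); print(Fi(r.x,[[*q.x[:2],30]]),q.x[2]-r.x[2])
```

```text
[ 5.87605449e+02 -5.51882405e+01 -1.80058834e-01] [ 0.3  -0.11  0.   -0.5  -0.04  0.26 -0.25  0.3 ]
[ 5.67490170e+02 -5.25623745e+01 -1.41800238e-01] [-0.61  0.39 -0.66  0.14  0.89 -0.1   0.64 -0.16 -0.21 -0.14 -0.06 -0.1 ]
[[-20.26033885  -1.01898026  30.        ]] 0.03825859675699683
```

Run:
```python
from h import *
from cell import manip
T=manip.camera('top'); im=T['img'][:,:,::-1]
cv2.imwrite('pics/t15.png',cv2.resize(im[150:225,285:355],None,fx=8,fy=8,interpolation=cv2.INTER_CUBIC))
```

```text
(no output)
```

View pics/t15.png

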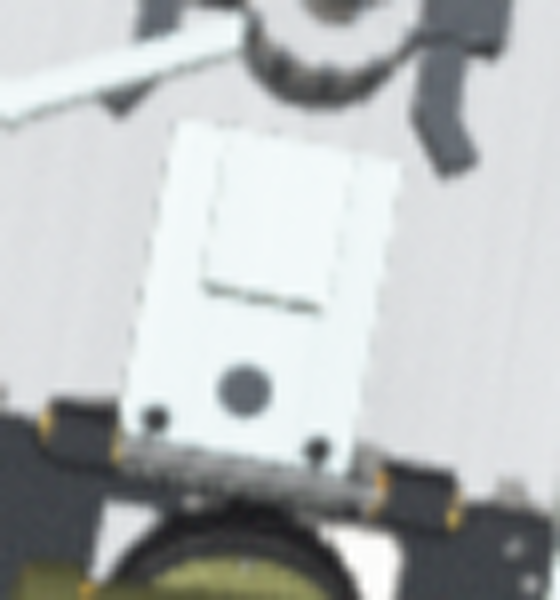

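```bash
python3 - <<'E'
from h import *
from cell import manip
T=manip.camera('top')
k=lambda a:np.array(a)/8+[285,150]
w=onz(T,k([[178,122],[402,162],[155,418],[316,450]]),60); fp=[587.8,-55.1,-.180]
f=Fi(fp,w); print(f.round(1)); print(np.arctan2(-(f[0]-f[1])[0],(f[0]-f[1])[1]),np.arctan2(-(f[2]-f[3])[0],(f[2]-f[3])[1]))
E
python3 -m jog '[5,2.3,0,0,0,0, 10,4.6,0,0,0,0, 15,7,0,0,0,0, 20,9.3,0,0,0,0, 20,9.3,0,0,0,0]'
```

```text
[[ 34.1  34.6  60. ]
 [ 34.8 -37.8  60. ]
 [-61.2  24.8  60. ]
 [-61.7 -26.8  60. ]]
0.009132671738986494 -0.010339203249602812
clock: 10.55
eef_pos: [554.1, -48.0, 30.7]
eef_rot: [-1.57, -0.436, -0.181]
wrist_force: [2.7, -0.2, -0.2]
finger_gap: 73.8
```

```bash
python3 -m jog '[5,2.3,1,0,0,0, 10,4.6,1,0,0,0, 14,6.5,1,0,0,0, 14,6.5,1,0,0,0]'
python3 - <<'E'
from h import *
from cell import manip
T=manip.camera('top'); im=T['img'][:,:,::-1]
cv2.imwrite('pics/t16.png',cv2.resize(im[135:220,285:360],None,fx=7,fy=7,interpolation=cv2.INTER_CUBIC))
s=manip.read_state(); st(s); print(Fi([587.8,-55.1,-.18],[s['eef_pos']]))
E
```

```text
clock: 10.88
eef_pos: [569.2, -49.8, 30.6]
eef_rot: [-1.57, -0.436, -0.181]
wrist_force: [2.2, -0.4, 1.1]
finger_gap: 73.9
t 10.9333 pos [569.2 -49.8  30.7] rot [-1.57  -0.436 -0.181] F [ 2.6 -0.1  1. ] gap 73.6
[[-19.21780149   1.87933781  30.65468539]]
```

View pics/t16.png

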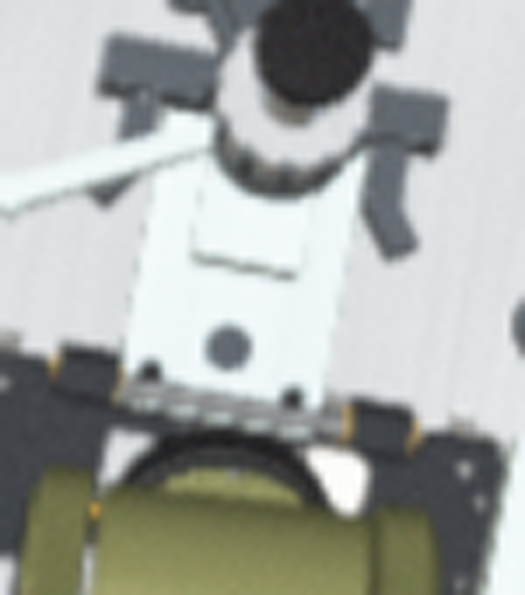

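```bash
python3 -m jog '[2.7,1.3,0,0,0,0, 4.5,2.1,0,0,0,0, 4.5,2.1,0,0,0,0]'; python3 -m jog '[1,0.5,0,0,0,0, 1.8,0.8,0,0,0,0, 1.8,0.8,0,0,0,0]'
```

```text
clock: 11.18
eef_pos: [573.6, -50.7, 30.6]
eef_rot: [-1.57, -0.435, -0.181]
wrist_force: [-5.0, 1.2, 6.6]
finger_gap: 73.9
clock: 11.43
eef_pos: [575.2, -51.0, 30.6]
eef_rot: [-1.57, -0.435, -0.181]
wrist_force: [-7.0, 1.2, 9.6]
finger_gap: 73.6
```

```bash
python3 -m jog '[1,0.5,0,0,0,0, 1.8,0.8,0,0,0,0, 1.8,0.8,0,0,0,0]'
```

```text
clock: 11.68
eef_pos: [577.1, -51.3, 30.6]
eef_rot: [-1.57, -0.434, -0.181]
wrist_force: [-7.7, 1.8, 9.3]
finger_gap: 73.5
```

Run:
```python
from h import *
from cell import manip
T=manip.camera('top'); im=T['img'][:,:,::-1]
cv2.imwrite('pics/t17.png',cv2.resize(im[135:220,285:360],None,fx=7,fy=7,interpolation=cv2.INTER_CUBIC))
W=manip.camera('wrist'); cv2.imwrite('pics/w17.png',W['img'][:,:,::-1])
s=manip.read_state(); st(s); fp=[587.8,-55.1,-.18]; print(Fi(fp,[s['eef_pos']]))
hf=[[-26.5,25.5,60],[-26.5,-26.5,60]]
for x in(17,19,21,23,25): print(x,((proj(T,F(fp,[[x-40.2,26,60],[x-40.2,-26,60],[x,-20,80]]))-[285,135])*7).round(0).tolist())
```

```text
t 11.7833 pos [577.1 -51.3  30.6] rot [-1.57  -0.435 -0.181] F [-8.1  1.3  9.8] gap 74.1
[[-11.17594081   1.83209698  30.61941058]]
17 [[151.0, 368.0], [293.0, 395.0], [301.0, 273.0]]
19 [[152.0, 363.0], [294.0, 389.0], [302.0, 267.0]]
21 [[153.0, 357.0], [295.0, 384.0], [303.0, 262.0]]
23 [[154.0, 352.0], [296.0, 379.0], [304.0, 256.0]]
25 [[155.0, 347.0], [296.0, 373.0], [305.0, 251.0]]
```

View pics/t17.png

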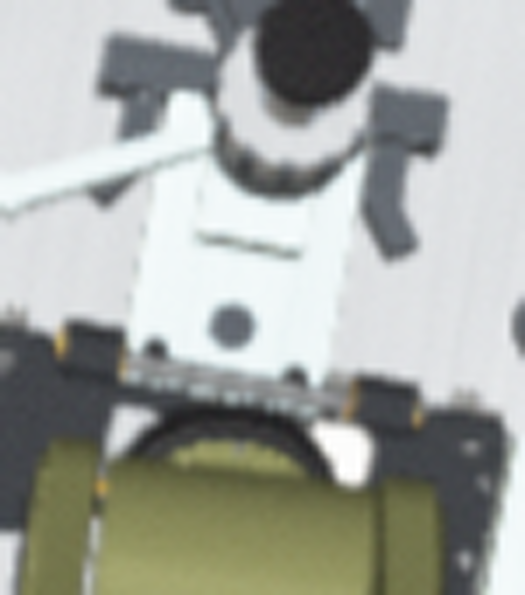

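View pics/w17.png

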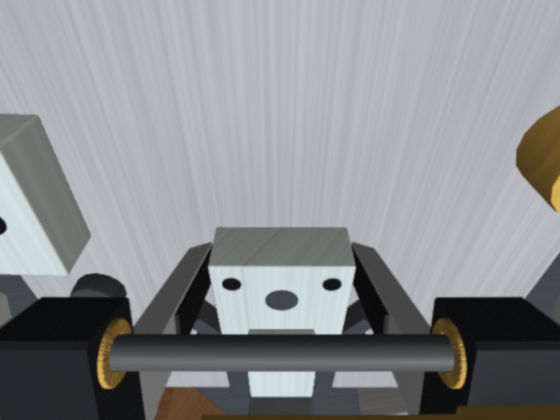

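```bash
python3 -m jog '[1,0.5,0,0,0,0, 1.4,0.6,0,0,0,0, 1.4,0.6,0,0,0,0]'
```

```text
clock: 12.03
eef_pos: [578.0, -51.4, 30.6]
eef_rot: [-1.57, -0.433, -0.181]
wrist_force: [-18.2, 3.1, 17.2]
finger_gap: 73.9
```

```bash
python3 -m jog '[1,0.5,0,0,0,0, 1,0.5,0,0,0,0, 1,0.5,0,0,0,0]'
```

```text
clock: 12.28
eef_pos: [578.7, -51.6, 30.5]
eef_rot: [-1.57, -0.432, -0.181]
wrist_force: [-20.2, 3.7, 19.3]
finger_gap: 73.9
```

```bash
python3 -m jog '[0,0,0,0,0,0, 0,0,0,0,0,0, 0,0,0,0,0,0, 0,0,0,0,0,0]' 94;  python3 - <<'E'
from h import *
from cell import manip
T=manip.camera('top'); im=T['img'][:,:,::-1]
cv2.imwrite('pics/t18.png',cv2.resize(im[135:220,285:360],None,fx=7,fy=7,interpolation=cv2.INTER_CUBIC))
W=manip.camera('wrist'); cv2.imwrite('pics/w18.png',W['img'][:,:,::-1])
s=manip.read_state(); st(s); fp=[587.8,-55.1,-.18]; print(Fi(fp,[s['eef_pos']]))
E
```

```text
clock: 12.62
eef_pos: [580.4, -52.0, 30.5]
eef_rot: [-1.57, -0.436, -0.181]
wrist_force: [0.3, 0.1, -0.2]
finger_gap: 93.7
t 12.7167 pos [580.5 -52.1  30.6] rot [-1.57  -0.436 -0.181] F [ 0.1 -0.2  0. ] gap 94.1
[[-7.77203751  1.67718691 30.58975658]]
```

View pics/t18.png

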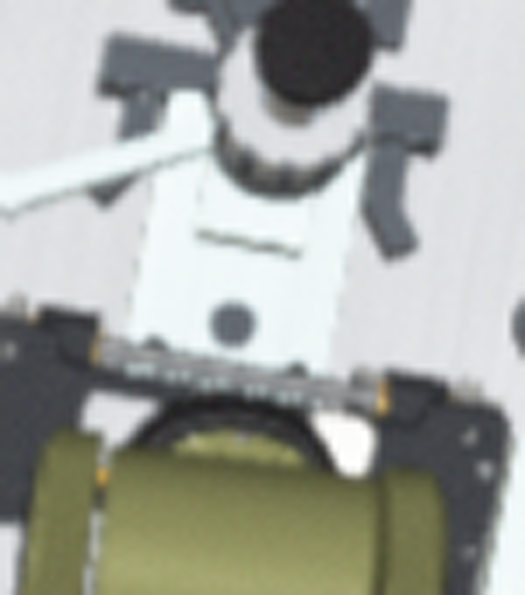

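View pics/w18.png

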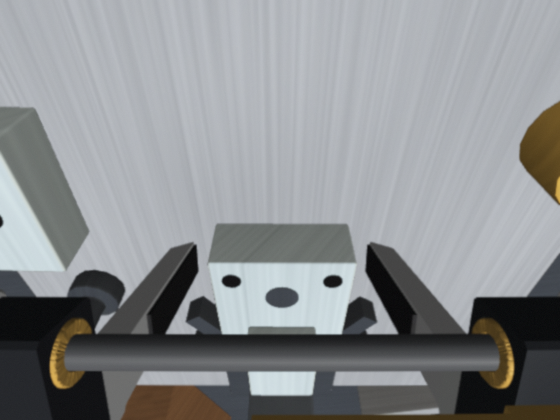

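```bash
python3 -m jog '[-20,-9,0,0,0,0, -43,-20,0,0,0,0, -45,-21,0,0,0,0, -45,-21,0,0,0,0]'; python3 -m jog '[0,0,0,0,0,0, 0,0,0,0,0,0, 0,0,0,0,0,0, 0,0,0,0,0,0, 0,0,0,0,0,0, 0,0,0,0,0,0]' 30
python3 - <<'E'
from h import *
from cell import manip
T=manip.camera('top'); im=T['img'][:,:,::-1]
cv2.imwrite('pics/t19.png',cv2.resize(im[135:220,285:360],None,fx=7,fy=7,interpolation=cv2.INTER_CUBIC))
W=manip.camera('wrist'); cv2.imwrite('pics/w19.png',W['img'][:,:,::-1])
s=manip.read_state(); st(s); fp=[587.8,-55.1,-.18]; print(Fi(fp,[s['eef_pos']]))
E
```

```text
clock: 13.05
eef_pos: [531.1, -43.0, 30.9]
eef_rot: [-1.57, -0.436, -0.181]
wrist_force: [0.8, 0.2, -0.2]
finger_gap: 94.1
clock: 13.55
eef_pos: [531.8, -43.2, 30.7]
eef_rot: [-1.57, -0.436, -0.181]
wrist_force: [-0.2, 1.0, -0.1]
finger_gap: 57.5
t 13.65 pos [531.7 -43.2  30.7] rot [-1.57  -0.436 -0.181] F [-0.7 -0.2 -0.3] gap 49.7
[[-57.28072493   1.6584525   30.7403744 ]]
```

View pics/t19.png

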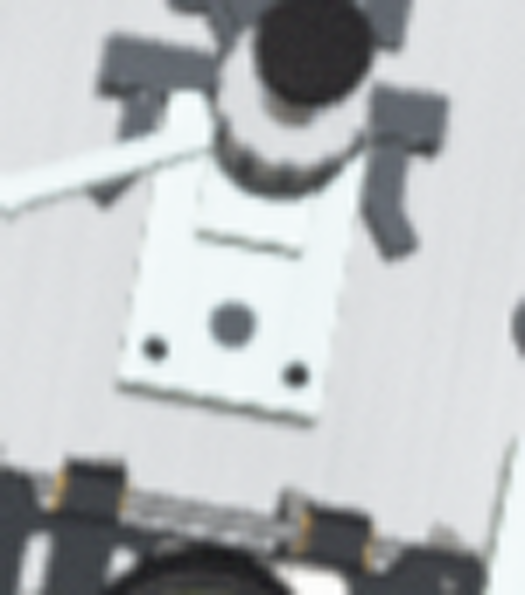

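View pics/w19.png

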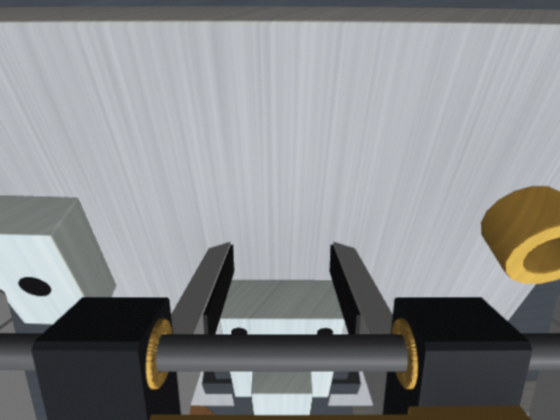

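```bash
python3 -m jog '[3,1.4,0,0,0,0, 6,2.8,0,0,0,0, 10,4.6,0,0,0,0, 13,6,0,0,0,0, 13,6,0,0,0,0]' 30; python3 -m jog '[2,0.9,0,0,0,0, 3.6,1.7,0,0,0,0, 3.6,1.7,0,0,0,0]'
```

```text
clock: 14.07
eef_pos: [546.5, -45.9, 30.9]
eef_rot: [-1.57, -0.436, -0.181]
wrist_force: [0.5, 0.5, -0.8]
finger_gap: 30.3
clock: 14.32
eef_pos: [549.9, -46.5, 30.8]
eef_rot: [-1.57, -0.436, -0.181]
wrist_force: [1.2, 0.0, -0.1]
finger_gap: 30.1
```

```bash
python3 -m jog '[2,0.9,0,0,0,0, 2.7,1.3,0,0,0,0, 2.7,1.3,0,0,0,0]'
```

```text
clock: 14.57
eef_pos: [552.8, -47.0, 30.8]
eef_rot: [-1.57, -0.436, -0.181]
wrist_force: [0.5, -0.3, -1.1]
finger_gap: 30.2
```

```bash
python3 -m jog '[2,0.9,0,0,0,0, 2.7,1.3,0,0,0,0, 2.7,1.3,0,0,0,0]'
```

```text
clock: 14.82
eef_pos: [555.8, -47.6, 30.8]
eef_rot: [-1.57, -0.436, -0.181]
wrist_force: [-0.4, 0.5, -1.0]
finger_gap: 30.0
```

```bash
python3 -m jog '[2,0.9,0,0,0,0, 2.7,1.3,0,0,0,0, 2.7,1.3,0,0,0,0]'
```

```text
clock: 15.07
eef_pos: [557.7, -47.9, 30.3]
eef_rot: [-1.57, -0.434, -0.181]
wrist_force: [-9.6, 1.7, 6.1]
finger_gap: 30.3
```

```bash
python3 -m jog '[1,0.5,0,0,0,0, 1.8,0.8,0,0,0,0, 1.8,0.8,0,0,0,0]'
```

```text
clock: 15.32
eef_pos: [558.2, -48.0, 29.8]
eef_rot: [-1.571, -0.431, -0.18]
wrist_force: [-23.0, 4.1, 16.0]
finger_gap: 29.8
```

Run:
```python
from h import *
from cell import manip
s=manip.read_state(); st(s)
goto(s,[535,-44,32],-.181,-.436)
goto(s,[535,-44,290],-.181,-.436)
goto(s,[535,-44,290],-.42,0)
goto(s,[637.4,-63.8,290],-.42,0)
```

```text
t 15.3167 pos [558.2 -48.   29.8] rot [-1.571 -0.431 -0.18 ] F [-23.    4.1  16. ] gap 29.8
shift [-20.5 -11.8  -0.2] turn [-0.   0.  -0.3]
shift [ 8.720e+01 -2.462e+02 -2.000e-01] turn [-0.   0.  -0.3]
shift [ 8.720e+01 -2.462e+02 -2.000e-01] turn [-3.  13.5 24.5]
shift [ 182.  -202.7   -1.3] turn [-3.  13.5 24.5]
```

```bash
python3 -m jog '[-10,-5,0,0,0,0, -20,-12,0,0,0,0, -4,-50,0,0,0,0, 12,-86,0,0,0,0, 28,-121,0,0,0,0, 44,-156,0,0,0,0, 60,-190,0,0,0,0, 75,-220,0,0,0,0, 87,-246,0,0,0,0, 87,-246,0,0,0,0]' 0;  python3 - <<'E'
from h import *
from cell import manip
T=manip.camera('top'); im=T['img'][:,:,::-1]
cv2.imwrite('pics/t20.png',cv2.resize(im[95:275,225:405],None,fx=3.3,fy=3.3,interpolation=cv2.INTER_CUBIC))
W=manip.camera('wrist'); cv2.imwrite('pics/w20.png',W['img'][:,:,::-1])
s=manip.read_state(); st(s)
goto(s,[637.4,-63.8,290],-.42,0)
E
```

```text
clock: 16.15
eef_pos: [537.3, -44.2, 297.0]
eef_rot: [-1.57, -0.445, -0.181]
wrist_force: [-0.5, -0.2, -0.2]
finger_gap: 0.2
t 16.25 pos [536.  -44.1 291.1] rot [-1.57  -0.438 -0.181] F [-0.4 -0.9 -0.2] gap 0.5
shift [93.1 44.8 -1.2] turn [-3.  13.5 25. ]
```

View pics/t20.png

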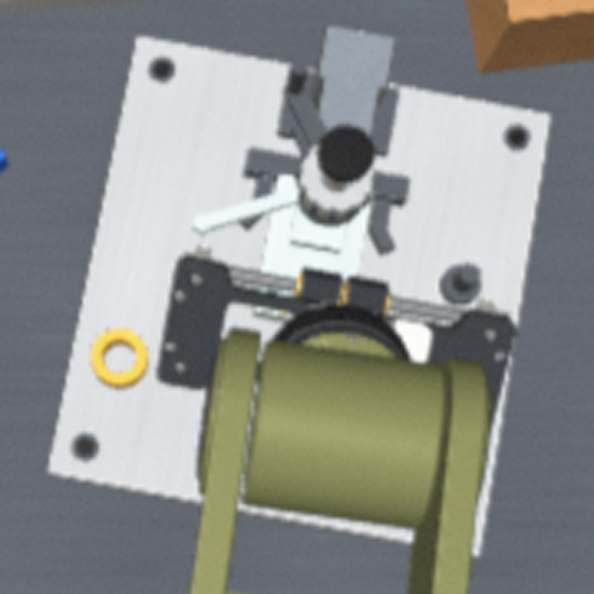

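View pics/w20.png

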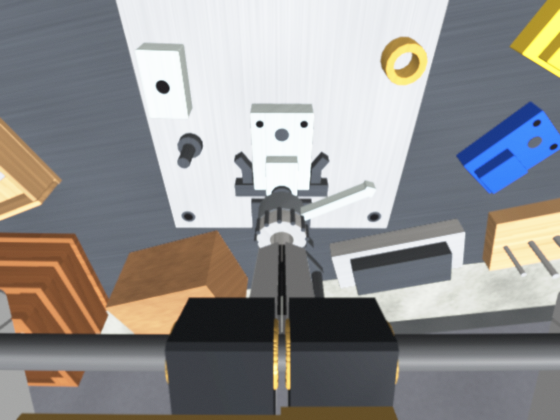

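```bash
python3 -m jog '[30,12,0,-0.8,3.5,6.5, 60,26,-1,-1.5,7,13, 92,44.8,-1,-3,13.5,25, 92,44.8,-1,-3,13.5,25, 92,44.8,-1,-3,13.5,25, 92,44.8,-1,-3,13.5,25]'
python3 - <<'E'
from h import *
from cell import manip
s=manip.read_state(); st(s); goto(s,[636.5,-63.5,245],-.42,0)
S=manip.camera('scene'); cv2.imwrite('pics/s21.png',cv2.resize(S['img'][140:320,180:380,::-1],None,fx=3.3,fy=3.3,interpolation=cv2.INTER_CUBIC))
W=manip.camera('wrist'); cv2.imwrite('pics/w21.png',W['img'][:,:,::-1])
E
```

```text
clock: 16.75
eef_pos: [637.2, -63.9, 284.0]
eef_rot: [-1.573, 0.012, -0.423]
wrist_force: [0.4, 0.9, -0.1]
finger_gap: 0.6
t 16.75 pos [637.2 -63.9 284. ] rot [-1.573  0.012 -0.423] F [ 0.4  0.9 -0.1] gap 0.6
shift [-0.3 39.   0.2] turn [ 0.1 -0.2 -0.7]
```

View pics/s21.png

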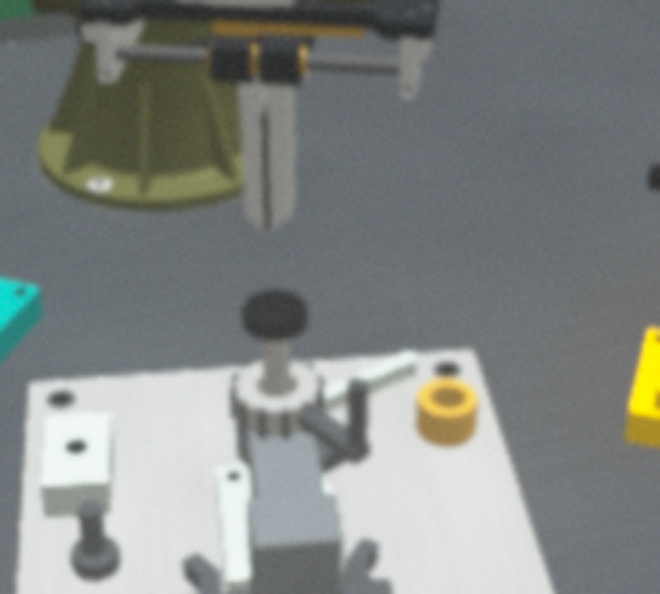

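View pics/w21.png

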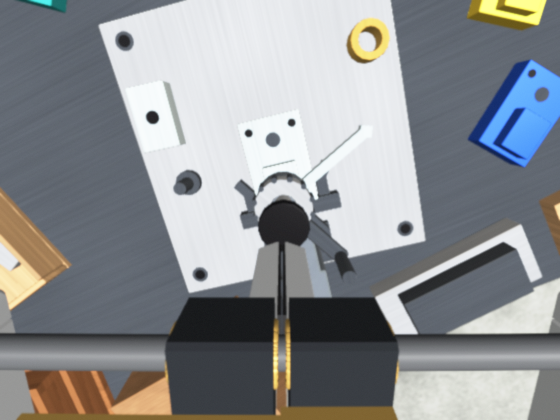

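```bash
python3 -m jog '[0,20,0,0,0,0, 0,36,0,0,0,-0.7, 0,40,0,0,0,-0.7, 0,40,0,0,0,-0.7]'
```

```text
clock: 17.18
eef_pos: [635.2, -63.0, 248.3]
eef_rot: [-1.571, -0.009, -0.419]
wrist_force: [-0.4, 0.5, 1.3]
finger_gap: 0.4
```

```bash
python3 -m jog '[0,3,0,0,0,0, 0,6,0,0,0,0, 0,9,0,0,0,0, 0,9,0,0,0,0]'
```

```text
clock: 17.52
eef_pos: [636.2, -63.4, 239.4]
eef_rot: [-1.571, -0.01, -0.42]
wrist_force: [0.5, 0.5, -0.1]
finger_gap: 0.4
```

```bash
python3 -m jog '[0,3,0,0,0,0, 0,6,0,0,0,0, 0,8,0,0,0,0, 0,8,0,0,0,0]'
```

```text
clock: 17.85
eef_pos: [636.2, -63.4, 231.1]
eef_rot: [-1.571, -0.009, -0.42]
wrist_force: [-0.1, 0.3, -0.9]
finger_gap: 0.4
```

```bash
python3 -m jog '[0,3,0,0,0,0, 0,6,0,0,0,0, 0,8,0,0,0,0, 0,8,0,0,0,0]'
python3 - <<'E'
from h import *
from cell import manip
S=manip.camera('scene'); cv2.imwrite('pics/s22.png',cv2.resize(S['img'][140:320,180:380,::-1],None,fx=3.3,fy=3.3,interpolation=cv2.INTER_CUBIC))
s=manip.read_state(); st(s)
E
```

```text
clock: 18.18
eef_pos: [636.4, -63.5, 223.4]
eef_rot: [-1.571, -0.01, -0.42]
wrist_force: [-0.3, -0.5, -0.2]
finger_gap: 0.7
t 18.2333 pos [636.3 -63.4 223.5] rot [-1.571 -0.009 -0.42 ] F [ 0.   0.1 -0.1] gap 0.8
```

View pics/s22.png

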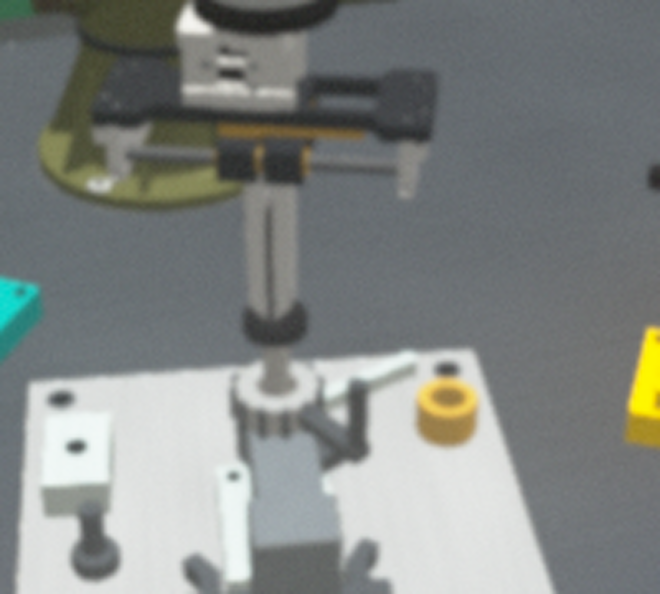

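```bash
python3 -m jog '[0,3,0,0,0,0, 0,6,0,0,0,0, 0,8,0,0,0,0, 0,8,0,0,0,0]'
python3 - <<'E'
from h import *
from cell import manip
S=manip.camera('scene'); cv2.imwrite('pics/s23.png',cv2.resize(S['img'][140:320,180:380,::-1],None,fx=3.3,fy=3.3,interpolation=cv2.INTER_CUBIC))
s=manip.read_state(); st(s)
print([(d,(proj(S,F([588.2,-54.8,-.18],[[50,0,249-d]]))-[180,140])*3.3) for d in(0,10,20,35)])
E
```

```text
clock: 18.57
eef_pos: [636.4, -63.5, 215.1]
eef_rot: [-1.571, -0.009, -0.42]
wrist_force: [0.3, 0.0, -0.9]
finger_gap: 0.7
t 18.6167 pos [636.4 -63.5 215.3] rot [-1.571 -0.009 -0.42 ] F [ 0.1 -0.5  0.3] gap 0.3
[(0, array([[271.90733689, 292.32938504]])), (10, array([[272.31349263, 306.85186204]])), (20, array([[272.71603695, 321.20325081]])), (35, array([[273.31314253, 342.41484814]]))]
```

View pics/s23.png

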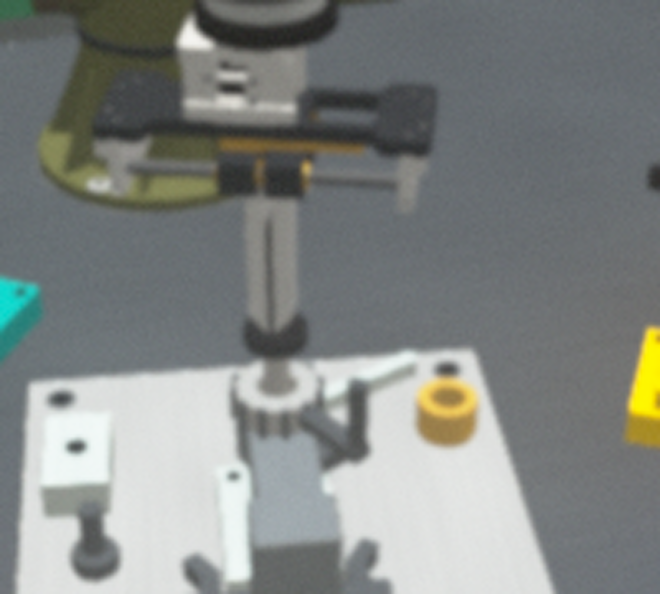

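```bash
python3 -m jog '[0,3,0,0,0,0, 0,6,0,0,0,0, 0,8,0,0,0,0]'
```

```text
clock: 18.87
eef_pos: [636.5, -63.5, 207.4]
eef_rot: [-1.571, -0.01, -0.42]
wrist_force: [-0.9, 0.4, 3.5]
finger_gap: 0.5
```

```bash
python3 -m jog '[0,1.5,0,0,0,0, 0,3,0,0,0,0]'
```

```text
clock: 19.03
eef_pos: [636.5, -63.5, 204.5]
eef_rot: [-1.571, -0.01, -0.42]
wrist_force: [-2.0, 0.8, 3.5]
finger_gap: 0.7
```

```bash
python3 -m jog '[0,1.5,0,0,0,0, 0,3,0,0,0,0]'
```

```text
clock: 19.2
eef_pos: [636.6, -63.5, 201.6]
eef_rot: [-1.571, -0.01, -0.42]
wrist_force: [-2.2, 0.4, 2.8]
finger_gap: 0.6
```

Run:
```python
from h import *
from cell import manip
S=manip.camera('scene'); cv2.imwrite('pics/s24.png',cv2.resize(S['img'][180:320,180:380,::-1],None,fx=4,fy=4,interpolation=cv2.INTER_CUBIC))
s=manip.read_state(); st(s)
```

```text
t 19.25 pos [636.6 -63.5 201.4] rot [-1.571 -0.01  -0.42 ] F [-1.4  0.1  3. ] gap 0.4
```

View pics/s24.png

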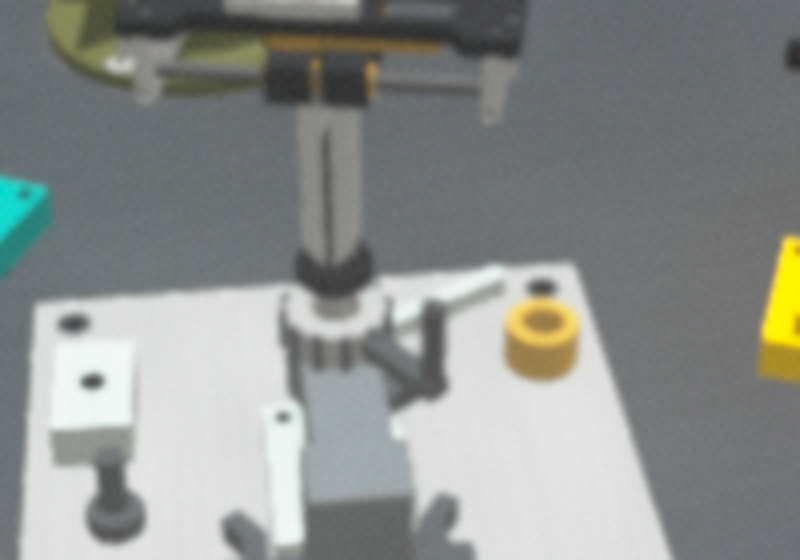

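Run:
```python
from h import *
from cell import manip
S=manip.camera('scene'); 
fp=[588.2,-54.8,-.18]; ax=F(fp,[[50,0,0]])[0]
th=np.linspace(0,6.28,60)
for d in(0,10,20,25,30,35,40):
    c=proj(S,ax+np.c_[19*np.cos(th),19*np.sin(th),0*th+249-12-d]); t=proj(S,ax+np.c_[19*np.cos(th),19*np.sin(th),0*th+249-d]); print(d,'bottom',c[:,1].max().round(1),'top back',t[:,1].min().round(1))
r=proj(S,ax+np.c_[26*np.cos(th),26*np.sin(th),0*th+185]); print('ring top rows',r[:,1].min(),r[:,1].max(), proj(S,ax+[[0,0,185]]))
```

```text
0 bottom 239.7 top back 223.0
10 bottom 244.1 top back 227.4
20 bottom 248.4 top back 231.7
25 bottom 250.5 top back 233.8
30 bottom 252.7 top back 235.9
35 bottom 254.8 top back 238.1
40 bottom 256.9 top back 240.2
ring top rows 247.96491819809984 264.1570664329814 [[263.16516314 255.87203904]]
```

```bash
python3 -m jog '[0,1,0,0,0,0, 0,2,0,0,0,0]'
```

```text
clock: 19.47
eef_pos: [636.8, -63.5, 201.3]
eef_rot: [-1.57, -0.011, -0.42]
wrist_force: [-9.2, 1.5, 19.9]
finger_gap: 0.6
```

```bash
python3 -m jog '[0,1,0,0,0,0, 0,2,0,0,0,0]'
```

```text
clock: 19.63
eef_pos: [636.9, -63.6, 201.1]
eef_rot: [-1.57, -0.013, -0.42]
wrist_force: [-13.8, 2.3, 32.6]
finger_gap: 0.5
```

```bash
python3 -m jog '[0,1,0,0,0,0, 0,2,0,0,0,0]'
```

```text
clock: 19.8
eef_pos: [637.1, -63.6, 201.0]
eef_rot: [-1.57, -0.015, -0.42]
wrist_force: [-19.7, 3.3, 45.1]
finger_gap: 0.4
```

```bash
python3 -m jog '[0,-10,0,0,0,0, 0,-20,0,0,0,0, 0,-60,0,0,0,0, 0,-80,0,0,0,0, 0,-80,0,0,0,0]'
python3 - <<'E'
from h import *
from cell import manip
s=manip.read_state(); st(s)
S=manip.camera('scene'); cv2.imwrite('pics/s25.png',cv2.resize(S['img'][180:320,180:380,::-1],None,fx=4,fy=4,interpolation=cv2.INTER_CUBIC))
fp=[588.2,-54.8,-.18]
p=F(fp,[[50+86.4,32.9,281]])[0]; print(p); goto(s,p,-.42,0); p[2]=182; goto(s,p,-.42,0)
E
```

```text
clock: 20.22
eef_pos: [637.1, -63.4, 280.9]
eef_rot: [-1.569, -0.017, -0.42]
wrist_force: [0.6, 0.2, -0.5]
finger_gap: 0.5
t 20.2167 pos [637.1 -63.4 280.9] rot [-1.569 -0.017 -0.42 ] F [ 0.6  0.2 -0.5] gap 0.5
[728.28635266 -46.85117632 281.        ]
shift [76.5  1.3 52.3] turn [-0.1  0.   1. ]
shift [ 74.8 100.3  52.1] turn [-0.1  0.   1. ]
```

View pics/s25.png

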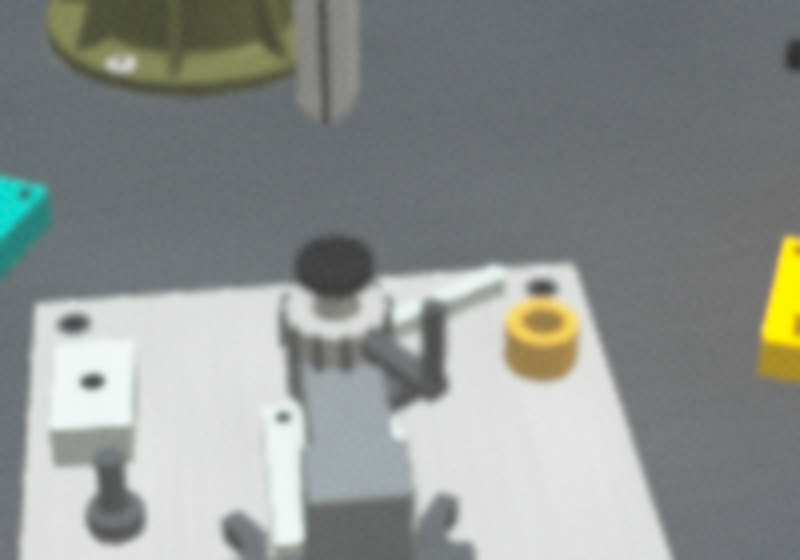

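```bash
python3 -m jog '[30,1,21,0,0,0.5, 60,1,42,0,0,1, 76,1,52,0,0,1, 76,1,52,0,0,1, 75,30,52,0,0,1, 75,60,52,0,0,1, 75,85,52,0,0,1, 75,90,52,0,0,1, 75,90,52,0,0,1]'
python3 - <<'E'
from h import *
from cell import manip
s=manip.read_state(); st(s)
fp=[588.2,-54.8,-.18]
W=manip.camera('wrist'); cv2.imwrite('pics/w26.png',W['img'][:,:,::-1])
S=manip.camera('scene'); cv2.imwrite('pics/s26.png',cv2.resize(S['img'][160:300,180:380,::-1],None,fx=4,fy=4,interpolation=cv2.INTER_CUBIC))
p=F(fp,[[50+86.4,32.9,182]])[0]; goto(s,p,-.42,0)
E
```

```text
clock: 21.02
eef_pos: [725.3, -46.7, 184.2]
eef_rot: [-1.572, 0.012, -0.42]
wrist_force: [0.3, 0.2, 0.4]
finger_gap: 0.8
t 21.0167 pos [725.3 -46.7 184.2] rot [-1.572  0.012 -0.42 ] F [0.3 0.2 0.4] gap 0.8
shift [2.8 2.2 1.1] turn [ 0.1  0.  -0.7]
```

View pics/s26.png

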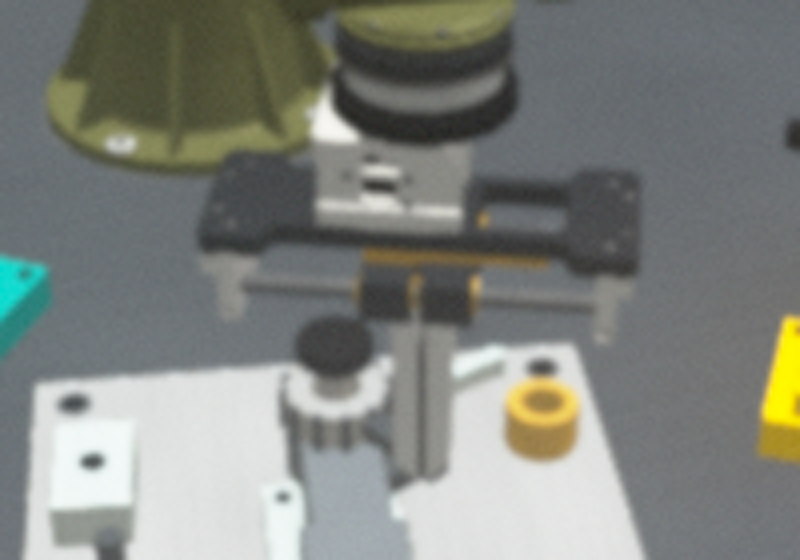

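View pics/w26.png

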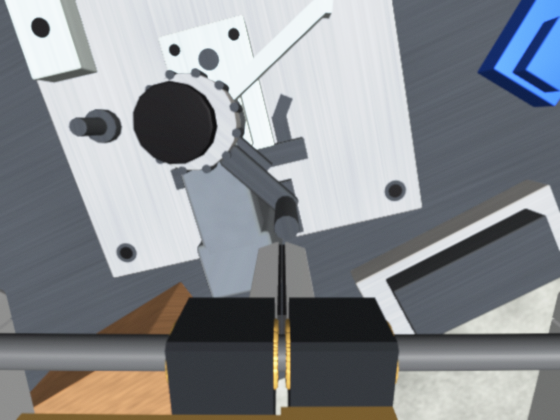

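```bash
cat > arc.py <<'E'
from h import *
from cell import manip
import sys
s=manip.read_state(); st(s)
fp=[588.2,-54.8,-.18]; yaw=-.42; sd=14.5
tx=np.array([np.cos(yaw),np.sin(yaw),0])
for j in eval(sys.argv[1]):
    a=.611+j; p=F(fp,[[50+70*np.cos(a),70*np.sin(a),184]])[0]+sd*tx
    print(j,end=' '); goto(s,p,yaw,0)
E
python3 arc.py '[0,.15,.3,.45,.6,.75,.9,1.05,1.2,1.3,1.4,1.45]'
```

```text
t 21.1167 pos [726.7 -46.8 188.2] rot [-1.57   0.006 -0.42 ] F [-0.1  0.7  0.8] gap 0.4
0 shift [-13.9   4.2   0.8] turn [-0.   0.  -0.3]
0.15 shift [-22.3   4.3   7.1] turn [-0.   0.  -0.3]
0.3 shift [-31.6   4.3  12.1] turn [-0.   0.  -0.3]
0.45 shift [-41.4   4.4  15.6] turn [-0.   0.  -0.3]
0.6 shift [-51.7   4.5  17.6] turn [-0.   0.  -0.3]
0.75 shift [-62.2   4.5  18.1] turn [-0.   0.  -0.3]
0.9 shift [-72.6   4.6  17. ] turn [-0.   0.  -0.3]
1.05 shift [-82.8   4.7  14.4] turn [-0.   0.  -0.3]
1.2 shift [-92.4   4.7  10.2] turn [-0.   0.  -0.3]
1.3 shift [-98.5   4.7   6.7] turn [-0.   0.  -0.3]
1.4 shift [-104.1    4.8    2.6] turn [-0.   0.  -0.3]
1.45 shift [-106.8    4.8    0.3] turn [-0.   0.  -0.3]
```

```bash
python3 -m jog '[-8,6,0,0,0,0, -14,6,1,0,0,0, -18,6,4,0,0,0, -22,6,7,0,0,0, -27,6,10,0,0,0, -32,6,12,0,0,0, -37,6,14,0,0,0, -41.5,6,15.6,0,0,0, -47,6,17,0,0,0, -51.5,6,17.6,0,0,0]'
python3 - <<'E'
from h import *
from cell import manip
s=manip.read_state(); st(s)
W=manip.camera('wrist'); cv2.imwrite('pics/w27.png',W['img'][:,:,::-1])
E
python3 arc.py '[.6,.75,.9,1.05,1.2,1.3,1.4,1.45]'
```

```text
clock: 21.95
eef_pos: [686.8, -8.8, 182.4]
eef_rot: [-1.569, 0.005, -0.419]
wrist_force: [2.7, 1.4, 0.9]
finger_gap: 0.4
t 21.95 pos [686.8  -8.8 182.4] rot [-1.569  0.005 -0.419] F [2.7 1.4 0.9] gap 0.4
t 22.0 pos [686.3  -8.6 182.4] rot [-1.57   0.006 -0.419] F [1.4 0.3 0.8] gap 0.7
0.6 shift [ 0.7 -1.6 -0.8] turn [-0.1  0.1 -0.3]
0.75 shift [-9.8 -1.6 -0.3] turn [-0.1  0.1 -0.3]
0.9 shift [-20.2  -1.5  -1.4] turn [-0.1  0.1 -0.3]
1.05 shift [-30.4  -1.5  -4. ] turn [-0.1  0.1 -0.3]
1.2 shift [-40.   -1.4  -8.2] turn [-0.1  0.1 -0.3]
1.3 shift [-46.1  -1.4 -11.7] turn [-0.1  0.1 -0.3]
1.4 shift [-51.7  -1.3 -15.8] turn [-0.1  0.1 -0.3]
1.45 shift [-54.4  -1.3 -18.1] turn [-0.1  0.1 -0.3]
```

View pics/w27.png

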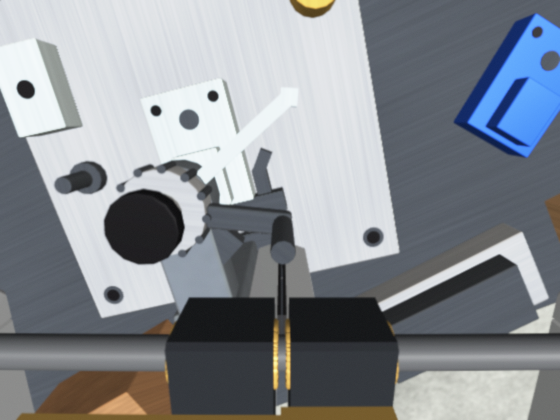

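Lever (wrist px ~(283,240) at its peg) is being carried along correctly, with the cap still down. Continuing along the arc to about 1.3.

```bash
python3 -m jog '[-5,0,0,0,0,0, -10,0,0,0,0,0, -15,0,-1,0,0,0, -20,0,-1.4,0,0,0, -25,0,-2.5,0,0,0, -30,0,-4,0,0,0, -35,0,-6,0,0,0, -40,0,-8.2,0,0,0, -44,0,-10.5,0,0,0, -44,0,-10.5,0,0,0]'
python3 - <<'E'
from h import *
from cell import manip
s=manip.read_state(); st(s)
W=manip.camera('wrist'); cv2.imwrite('pics/w28.png',W['img'][:,:,::-1])
S=manip.camera('scene'); cv2.imwrite('pics/s28.png',cv2.resize(S['img'][160:300,180:380,::-1],None,fx=4,fy=4,interpolation=cv2.INTER_CUBIC))
E
python3 arc.py '[1.2,1.3,1.4,1.45,1.5]'
```

```text
clock: 22.83
eef_pos: [641.2, -1.4, 181.3]
eef_rot: [-1.571, 0.008, -0.42]
wrist_force: [0.3, -0.6, -0.2]
finger_gap: 0.3
t 22.8333 pos [641.2  -1.4 181.3] rot [-1.571  0.008 -0.42 ] F [ 0.3 -0.6 -0.2] gap 0.3
t 22.9333 pos [641.8  -1.4 181.2] rot [-1.571  0.008 -0.42 ] F [ 0.7  0.2 -0. ] gap 0.6
1.2 shift [ 3.5 -2.8  3.3] turn [ 0.   0.  -0.5]
1.3 shift [-2.5 -2.7 -0.2] turn [ 0.   0.  -0.5]
1.4 shift [-8.2 -2.7 -4.3] turn [ 0.   0.  -0.5]
1.45 shift [-10.8  -2.7  -6.6] turn [ 0.   0.  -0.5]
1.5 shift [-13.4  -2.7  -9. ] turn [ 0.   0.  -0.5]
```

View pics/w28.png

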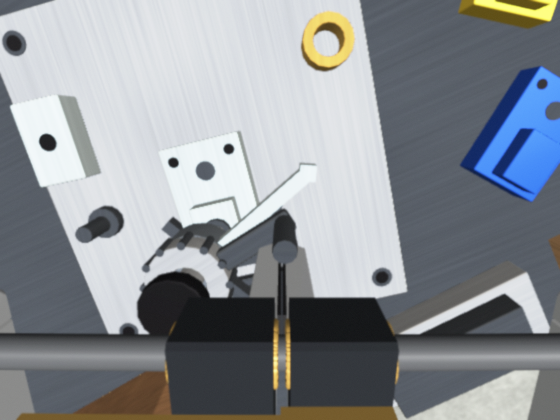

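View pics/s28.png

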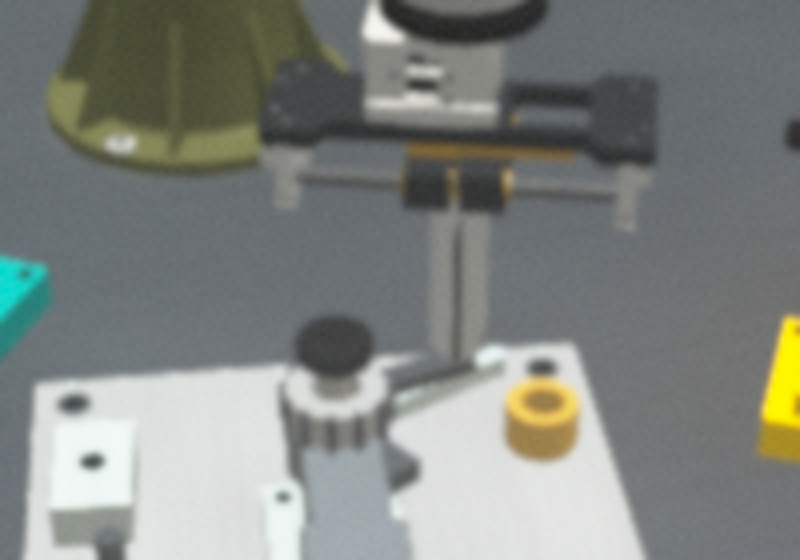

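```bash
python3 -m jog '[-2.5,0,0,0,0,0, -5,0,-2,0,0,0, -8,0,-4,0,0,0, -8,0,-4,0,0,0]'
python3 - <<'E'
from h import *
from cell import manip
s=manip.read_state(); st(s)
W=manip.camera('wrist'); cv2.imwrite('pics/w29.png',cv2.resize(W['img'][120:330,130:400,::-1],None,fx=2.9,fy=2.8,interpolation=cv2.INTER_CUBIC))
fp=[588.2,-54.8,-.18]
for j in(1.25,1.3,1.35,1.4,1.45,1.5):
    a=.611+j; P=F(fp,[[50+70*np.cos(a),70*np.sin(a),225],[50+70*np.cos(a),70*np.sin(a),182],[50+40*np.cos(a)-7*np.sin(a),40*np.sin(a)+7*np.cos(a),182]]); print(j,((proj(W,P)-[130,120])*[2.9,2.8]).round(0).tolist())
E
python3 arc.py '[1.3,1.4,1.45,1.5]'
```

```text
clock: 23.27
eef_pos: [632.6, -1.7, 181.2]
eef_rot: [-1.571, 0.008, -0.42]
wrist_force: [0.0, -0.6, -0.5]
finger_gap: 0.3
t 23.2667 pos [632.6  -1.7 181.2] rot [-1.571  0.008 -0.42 ] F [ 0.  -0.6 -0.5] gap 0.3
1.25 [[474.0, 432.0], [467.0, 343.0], [323.0, 383.0]]
1.3 [[463.0, 416.0], [458.0, 329.0], [316.0, 377.0]]
1.35 [[450.0, 400.0], [448.0, 316.0], [309.0, 370.0]]
1.4 [[437.0, 384.0], [438.0, 304.0], [302.0, 364.0]]
1.45 [[423.0, 369.0], [426.0, 291.0], [294.0, 358.0]]
1.5 [[408.0, 354.0], [414.0, 280.0], [286.0, 353.0]]
t 23.3167 pos [632.8  -1.7 181.2] rot [-1.571  0.008 -0.42 ] F [ 0.3 -0.4  0.2] gap 0.6
1.3 shift [ 5.6 -2.8  3.8] turn [ 0.   0.  -0.5]
1.4 shift [-0.  -2.8 -0.3] turn [ 0.   0.  -0.5]
1.45 shift [-2.7 -2.7 -2.6] turn [ 0.   0.  -0.5]
1.5 shift [-5.2 -2.7 -5. ] turn [ 0.   0.  -0.5]
```

View pics/w29.png

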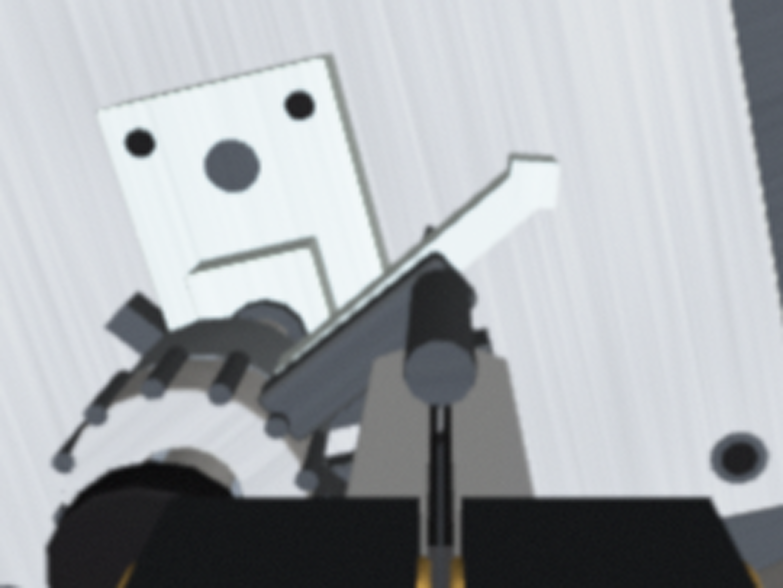

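Run:
```python
from h import *
from cell import manip
W=manip.camera('wrist'); k=lambda p:((p-[130,120])*[2.9,2.8]).round(0).tolist()
fp=[588.2,-54.8,-.18]; a=2.061
def rp(r,l,z,a=a): return [50+r*np.cos(a)-l*np.sin(a),r*np.sin(a)+l*np.cos(a),z]
print(k(proj(W,F(fp,[rp(105,0,163),rp(98,4.5,163),rp(98,-4.5,163),rp(60,4.5,163),rp(80,4.5,163)]))))
for j in(1.35,1.4,1.45): print(j,k(proj(W,F(fp,[rp(40,7,182,.611+j),rp(70,7,182,.611+j),rp(77,7,182,.611+j),rp(70,0,225,.611+j)]))))
```

```text
[[550.0, 164.0], [511.0, 170.0], [538.0, 199.0], [379.0, 280.0], [447.0, 223.0]]
1.35 [[309.0, 370.0], [427.0, 290.0], [456.0, 271.0], [450.0, 399.0]]
1.4 [[301.0, 364.0], [415.0, 278.0], [442.0, 257.0], [437.0, 383.0]]
1.45 [[293.0, 358.0], [402.0, 266.0], [428.0, 244.0], [422.0, 368.0]]
```

```bash
python3 -m jog '[-1,0,-0.8,0,0,0, -1.8,0,-1.4,0,0,0, -1.8,0,-1.4,0,0,0]'; python3 -m jog '[12,0,8,0,0,0, 30,0,12,0,0,0, 35,-30,15,0,0,0, 35,-70,15,0,0,0, 35,-100,15,0,0,0, 35,-100,15,0,0,0]'
python3 - <<'E'
from h import *
from cell import manip
s=manip.read_state(); st(s)
W=manip.camera('wrist'); cv2.imwrite('pics/w30.png',W['img'][:,:,::-1])
S=manip.camera('scene'); cv2.imwrite('pics/s30.png',cv2.resize(S['img'][180:320,180:380,::-1],None,fx=4,fy=4,interpolation=cv2.INTER_CUBIC))
goto(s,[480,-20,300],-.42,0)
E
```

```text
clock: 23.62
eef_pos: [630.9, -2.2, 181.3]
eef_rot: [-1.571, 0.008, -0.42]
wrist_force: [1.4, -0.5, -0.1]
finger_gap: 0.7
clock: 24.12
eef_pos: [670.9, -3.1, 288.1]
eef_rot: [-1.568, -0.001, -0.42]
wrist_force: [1.6, 1.2, 0.7]
finger_gap: 0.4
t 24.1167 pos [670.9  -3.1 288.1] rot [-1.568e+00 -1.000e-03 -4.200e-01] F [1.6 1.2 0.7] gap 0.4
shift [-167.5  -12.4  -93.2] turn [-0.2  0.   0.1]
```

View pics/w30.png

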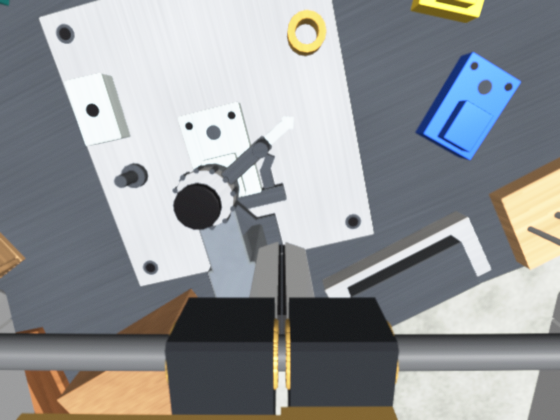

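View pics/s30.png

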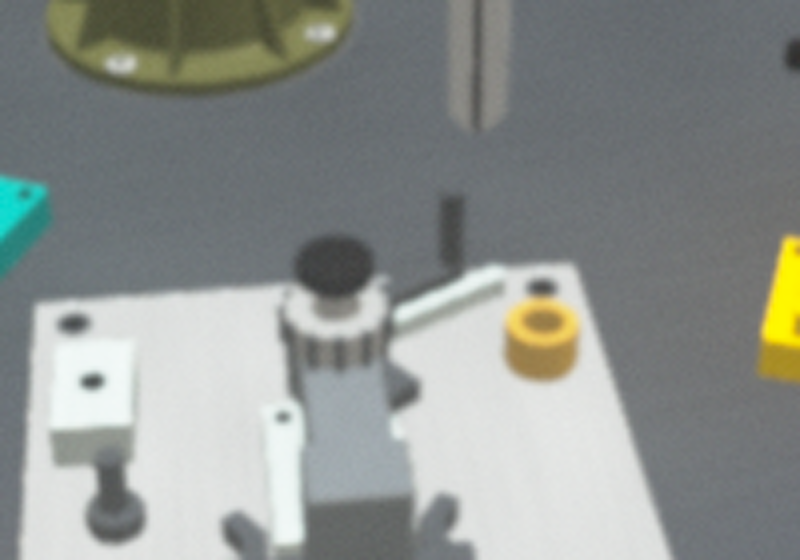

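```bash
python3 - <<'E'
from h import *
from cell import manip
s=manip.read_state(); st(s); goto(s,[430,260,300],-.42,0)
E
python3 -m jog '[-60,-10,60,0,0,0, -100,-10,90,0,0,0, -325,-12,140,0,0,0, -325,-12,140,0,0,0, -325,-12,140,0,0,0, -325,-12,140,0,0,0, -325,-12,140,0,0,0, -325,-12,140,0,0,0, -325,-12,140,0,0,0, -325,-12,140,0,0,0]'
python3 - <<'E'
from h import *
from cell import manip
s=manip.read_state(); st(s)
T=manip.camera('top'); cv2.imwrite('pics/t31.png',cv2.resize(T['img'][95:275,225:405,::-1],None,fx=3.3,fy=3.3,interpolation=cv2.INTER_CUBIC))
cv2.imwrite('pics/t31z.png',cv2.resize(T['img'][125:205,275:355,::-1],None,fx=7.4,fy=7.4,interpolation=cv2.INTER_CUBIC))
fp=[587.8,-55.1,-.18]; k=lambda p:((p-[275,125])*7.4).round(0).tolist()
def rp(r,l,z,a=2.061): return [50+r*np.cos(a)-l*np.sin(a),r*np.sin(a)+l*np.cos(a),z]
print('mark',k(proj(T,F(fp,[rp(105,0,163),rp(70,0,163)]))))
for j in(1.35,1.4,1.45,1.5): print(j,k(proj(T,F(fp,[rp(70,0,225,.611+j),rp(77,0,182,.611+j)]))))
print('cap',k(proj(T,F(fp,[[50,0,249-35]]))))
E
```

```text
t 24.2167 pos [669.8  -3.1 281.8] rot [-1.57   0.006 -0.42 ] F [-0.  -0.  -0.8] gap 0.6
shift [-326.3  -16.1  142.5] turn [-0.   0.  -0.4]
clock: 25.05
eef_pos: [426.6, 259.6, 294.8]
eef_rot: [-1.572, 0.009, -0.416]
wrist_force: [0.6, -0.5, -0.3]
finger_gap: 0.1
t 25.05 pos [426.6 259.6 294.8] rot [-1.572  0.009 -0.416] F [ 0.6 -0.5 -0.3] gap 0.1
mark [[60.0, 288.0], [166.0, 256.0]]
1.35 [[170.0, 181.0], [141.0, 223.0]]
1.4 [[172.0, 192.0], [144.0, 235.0]]
1.45 [[176.0, 203.0], [147.0, 247.0]]
1.5 [[179.0, 214.0], [151.0, 258.0]]
cap [[396.0, 146.0]]
```

View pics/t31.png

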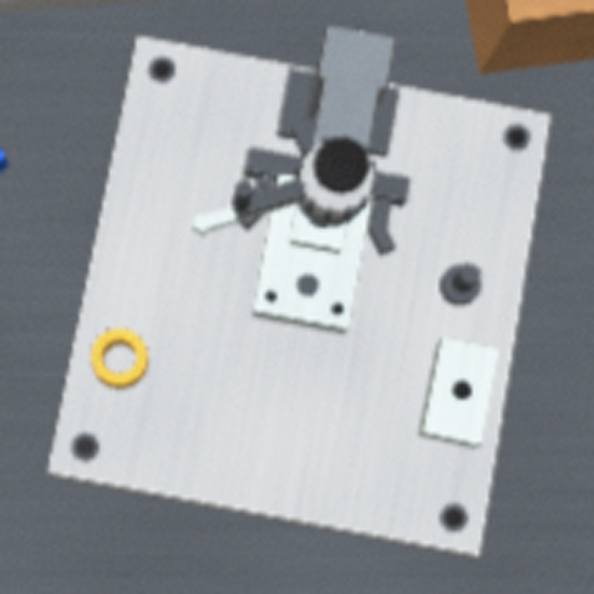

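View pics/t31z.png

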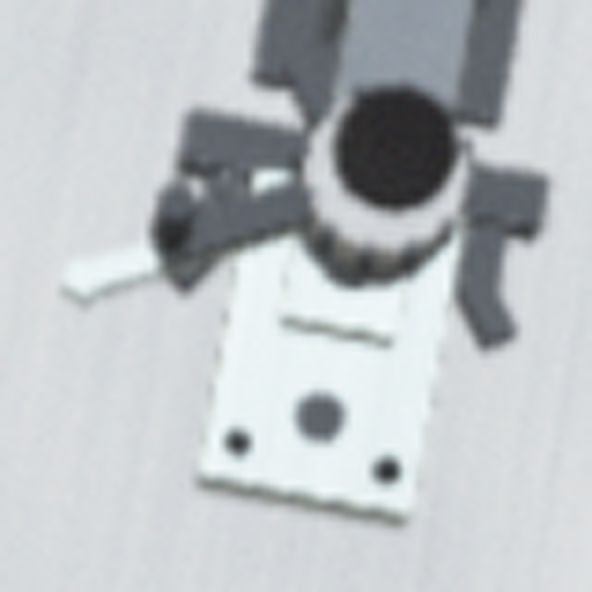

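Run:
```python
from h import *
from cell import manip
T=manip.camera('top'); S=manip.camera('scene')
c=T['img'][140:172,278:322,::-1].astype(float); c=np.clip((c-20)*1.9,0,255).astype(np.uint8)
cv2.imwrite('pics/t32.png',cv2.resize(c,None,fx=17,fy=17,interpolation=cv2.INTER_CUBIC))
c=S['img'][220:270,250:315,::-1]; cv2.imwrite('pics/s32.png',cv2.resize(c,None,fx=12,fy=12,interpolation=cv2.INTER_CUBIC))
kT=lambda p:((p-[278,140]+.5)*17-.5).round(0).tolist(); kS=lambda p:((p-[250,220]+.5)*12-.5).round(0).tolist()
def rp(r,l,z,a=2.061): return [50+r*np.cos(a)-l*np.sin(a),r*np.sin(a)+l*np.cos(a),z]
for fp,c,k in(([587.8,-55.1,-.18],T,kT),([588.6,-54.2,-.178],S,kS)):
  print('mark tip,corners',k(proj(c,F(fp,[rp(105,0,163),rp(95,4.5,163),rp(95,-4.5,163)]))))
  for j in(1.4,1.45,1.5): print(j,'pegtop,pegbase,lever end',k(proj(c,F(fp,[rp(70,0,225,.611+j),rp(70,0,182,.611+j),rp(77,7,182,.611+j),rp(77,-7,182,.611+j)]))))
  print('cap',k(proj(c,F(fp,[[50,0,214]]))))
for n in('peg','lock_mark','gauge_cap'):
  for nm,c in(('T',T),('S',S)): print(n,nm,[(np.round(e['xy'],1).tolist(),round(e['score'],2)) for e in manip.tip_of(n,c)[:3]])
```

```text
mark tip,corners [[94.0, 414.0], [174.0, 424.0], [154.0, 362.0]]
1.4 pegtop,pegbase,lever end [[353.0, 194.0], [338.0, 280.0], [300.0, 342.0], [274.0, 244.0]]
1.45 pegtop,pegbase,lever end [[360.0, 220.0], [345.0, 305.0], [311.0, 368.0], [279.0, 271.0]]
1.5 pegtop,pegbase,lever end [[369.0, 245.0], [353.0, 329.0], [323.0, 394.0], [286.0, 299.0]]
cap [[866.0, 89.0]]
mark tip,corners [[677.0, 324.0], [615.0, 331.0], [647.0, 356.0]]
1.4 pegtop,pegbase,lever end [[530.0, 101.0], [527.0, 314.0], [539.0, 280.0], [585.0, 321.0]]
1.45 pegtop,pegbase,lever end [[518.0, 92.0], [515.0, 304.0], [524.0, 270.0], [573.0, 310.0]]
1.5 pegtop,pegbase,lever end [[505.0, 82.0], [502.0, 294.0], [508.0, 260.0], [561.0, 298.0]]
cap [[164.0, 291.0]]
peg T [([297.4, 150.4], 0.69), ([315.9, 185.1], 0.56)]
peg S [([294.7, 227.4], 0.69)]
lock_mark T [([295.4, 162.2], 0.67)]
lock_mark S [([291.4, 252.4], 0.59)]
gauge_cap T [([296.7, 151.3], 0.7)]
gauge_cap S [([295.1, 226.7], 0.72), ([261.9, 247.4], 0.61)]
```

View pics/t32.png

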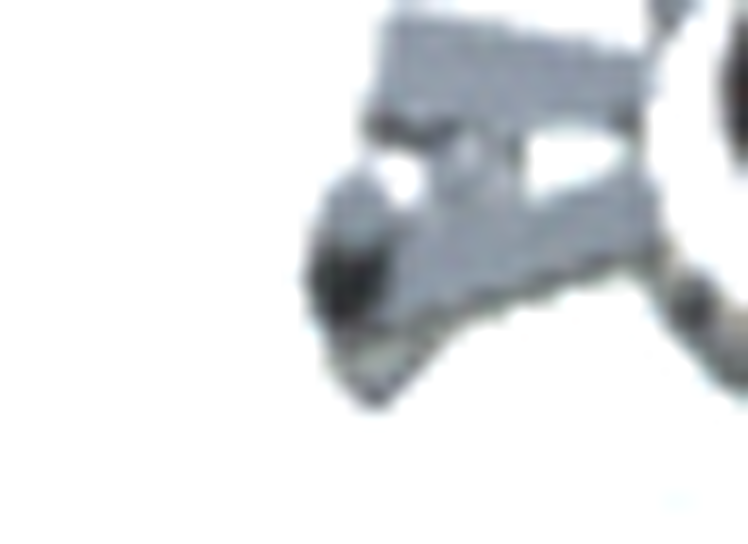

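View pics/s32.png

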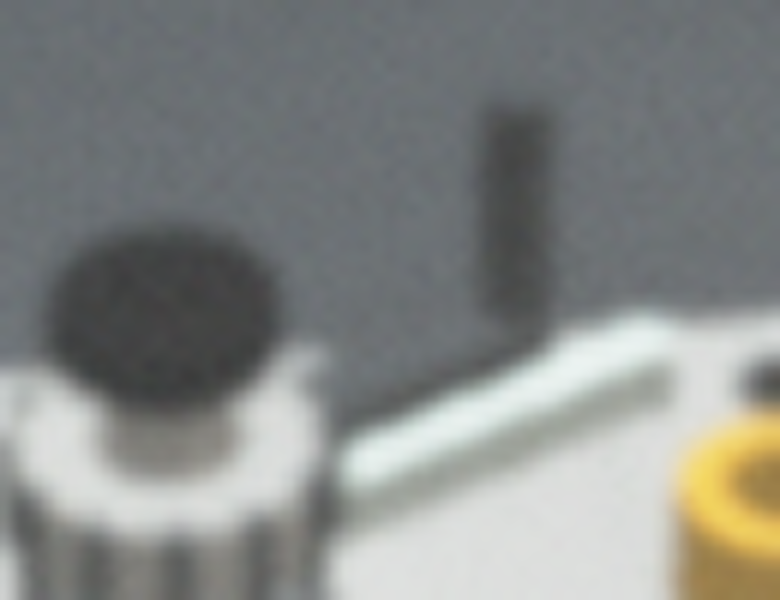

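Run:
```python
from h import *
a=cv2.imread('pics/w30.png')[90:260,150:330]; cv2.imwrite('pics/w30z.png',cv2.resize(a,None,fx=3.5,fy=3.5,interpolation=cv2.INTER_CUBIC))
from cell import manip
s=manip.read_state(); st(s); print(goto(s,[660,40,300],-.42,0))
```

```text
t 25.5 pos [430.5 256.7 295.1] rot [-1.571  0.008 -0.421] F [0.9 1.1 0.2] gap 0.5
shift [ 297.9   -7.2 -104. ] turn [ 0.  -0.1 -0.5]
(array([ 297.92031514,   -7.20860751, -103.9810766 ]), array([ 0.02591174, -0.0536845 , -0.45807004]))
```

View pics/w30z.png

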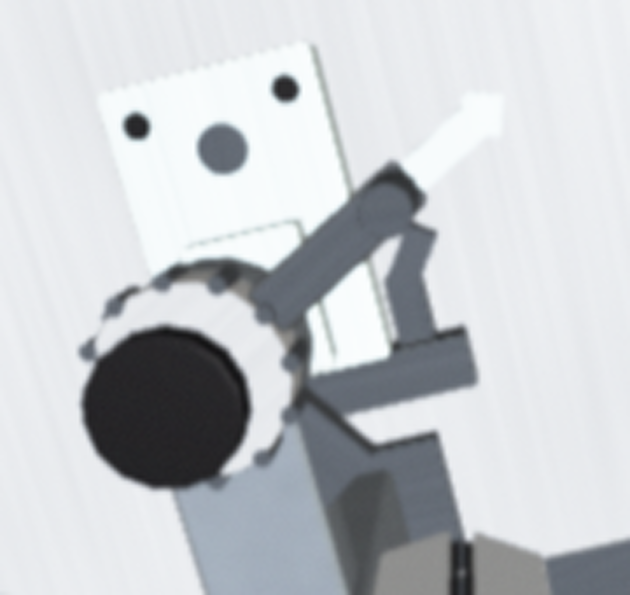

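Run:
```python
from h import *
from cell import manip
T=manip.camera('top'); fp=[587.8,-55.1,-.18]
w=onz(T,np.array([[237,442],[387,470],[204,484],[404,517]])/7.4+[275,125],60); print(Fi(fp,w).round(1))
s=manip.read_state(); st(s)
manip.sign_off()
```

```text
[[-15.7  26.2  60. ]
 [-15.7 -25.9  60. ]
 [-32.2  34.7  60. ]
 [-30.7 -34.4  60. ]]
t 25.55 pos [430.4 256.8 295.2] rot [-1.571  0.008 -0.421] F [1.2 0.8 0.3] gap 0.7
the job is handed in; nothing more can be done
```

The job is done and handed in at 25.6 s of the 67 s allowed; no verdict was reported. I did the steps in the order asked: lever to its open stop, insert home, cap down, collar to the lock mark.

**Last checks**
- **Lever open:** it went hard against the stop. I pushed on too long there, up to about 74 N at the wrist, which is under the 120 N limit.
- **Insert:** I gripped it at the tail, slid it square into the nest, then pushed it from behind until the force rose steeply, to 23 N along the nest (28 N in all). The top picture puts it within about 1 mm of home, centred to about 0.2 mm, with no measurable skew.
- **Gauge:** the cap stopped hard, at about 45 N of downward press. In the top picture it sits where a drop of 35 mm would put it, and it stayed there after I lifted off.
- **Collar:** the top camera gave about 1.44 and the scene camera about 1.45, against a target of 1.45. In a near-overhead wrist picture the lever lies along the lock mark.
- **Bystanders:** the slab, bush and bolt look unmoved in the top pictures. The arm ended clear of everything.

**What disagreed**
- **Fingertips:** in the pictures and by contact they stood about 10–13 mm behind the reported tool point, not 22 mm ahead of it. I worked from the measured value.
- **Gauge start:** the cap appeared to be about 10 mm down already before I touched it.

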